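# Put the filter crucibles away in the desiccator

## Robot

A 6-joint arm with a two-finger parallel gripper is mounted at the origin on the work surface. World frame = base frame: x ahead of the robot, y to its left, z up, the work surface at z = 0. Lengths are in m, angles in rad, forces in N, time in s.
With the tool pointing down it reaches from about 0.375 to 0.9 m from the base axis. Payload 3.1 kg.
Tool frame: the origin (TCP) lies on the centre line of the jaws, within the pads' length; the fingertips stand 11 mm ahead of it and the grasp point (between the pads) lies 8 mm behind it; x points along the fingers, y is the direction in which the jaws open and shut, and the axes are right-handed (so a half turn about x gives the same grasp; the last joint's range is limited). The gripper opens to 87 mm and grips with 3 to 60 N. Pads are 19 mm wide; open, the fingers measure 117 mm over their backs; the gripper's body (75 mm by 190 mm) begins 51 mm behind the grasp point.
Start: joints at [-1.52, 0.527, 1.433, -0, 1.181, -0.178], TCP at [0.142, -0.609, 0.234] pointing down, gripper open.
Joint ranges: [-3.08, 3.08], [-0.75, 2.2], [0.22, 2.44], [-1.43, 4.57], [0, 2.65], [-2.85, 2.85]. Speed limits (rad/s): [2.79, 2.79, 3.14, 3.14, 3.14, 3.14].

## Interface

Orientations are given as a unit quaternion [x, y, z, w].
In Python, from rig import robot, camera, camera_info gives the robot as it stands.
- The arm moves only by the shell command python3 -m inch 'ROWS' [FORCE]. ROWS is JSON, a list that holds one entry, the list of rows, each a list of 5 numbers: the shift along the tool's x, y, z in cm, then the turn about the tool's x in rad, then the opening, from 0 (shut) to 1 (fully open). A call has 1 to 8 rows; each row shifts and turns the pose as measured when the row begins, along the tool's axes as they then stand; what a row does not reach is not made up. A row lasts 1/12 s, in which the tool goes at most 41.7 mm and 7.16 degrees, less where a joint would pass 70% of its speed; a pose out of reach is approached as far as the arm can. A call with a gripper value outside its range is refused whole. The fingers move at their own pace and stop on an object; FORCE is the grip in N (left out, the last holds). Time passes only in rows, so rows that do not move let the fingers close. It gives the time, the measured TCP pose, the force and the opening at its end, in the units of the state.
- robot.get_obs(): the state, without advancing time (a new reading comes with each control period).
- camera(name): name is "scene" or "top" or "wrist"; returns the picture (400x640x3 uint8, red, green, blue); there is no depth.
- camera_info(name): a dict with "camera_matrix" (3x3 intrinsics, pixels), "rvec" (rotation vector, rad) and "tvec" (3), from world to camera coordinates, as OpenCV has them. Camera axes: x right, y down, z forward; pixel columns grow to the right and rows downward; lengths in m; the calibration is good to about 2 mm. A picture is of the moment at which its call begins: read the wrist's pose just before it. camera_info takes no time and is no camera call; for the wrist camera it gives the pose at the moment of the call.
- robot.hand_in(): hands the job in, once; it reports no verdict.
The state is a dict: "time": time; "q": joint angles; "joint_velocities": joint speeds; "joint_torque": joint torques, N m; "position": TCP position; "tool_rot": TCP orientation; "ft_force": force on the tool from outside, world axes, zero at the start; "moment": the same for the moment, N m; "grip_width": finger opening in m.
Only numpy, scipy, OpenCV 4.12 (cv2) and the standard library are available. Lean on these libraries where they do the work, as an engineer would, in place of code of your own. Each camera call takes 0.05 s, during which the arm holds its last target. There are 200 camera calls.

## Task

Fold the desiccator's lid right back, gently set every filter crucible from the cooling tile into an empty seat of the plate inside (one in each, upright and fully home in its taper), and then fold the lid down shut. Leave the crucible that is already inside in its seat, and do not disturb the other things on the bench.

Things in the scene. Friction and masses are not known exactly. Their poses are not given: they have to be found in the camera images.
- desiccator: clear acrylic desiccator chest, fixed: 194 mm deep (x), 340 wide (y), walls 8 thick and 105 high; front towards its own -x, lid hinged on the rear top edge. Origin: centre of its underside. Inside, 60 mm above the bench, an aluminium plate with six conical seats, two rows of three (rows 70 mm apart in x, seats 100 mm apart in y)
- lid (a joint): hinge of the clear lid (8 mm thick, 194 x 340 mm, 0.5 kg): 0 = shut, 1.57 = upright, 1.7 = folded right back on its stop. It may start a little ajar (0 to 0.4). The hinge is stiff (0.8 N m), so the lid stays at any angle where it is left
- lid_handle (a point): middle of the lid's handle: round steel bar 10 mm thick, 120 mm long, parallel to the hinge, 44 mm in front of the lid's front edge, 238 mm from the hinge line. It can be pinched from above (one finger between bar and lid) and turns in the fingers as the lid swings. Axes turn with the lid: x towards the hinge, y along the bar
- lid_hinge (a point): middle of the lid's hinge line, at the rear top edge of the chest, 106 mm above the bench; y lies along the hinge and the lid opens by turning about +y (front edge up and back)
- seat1 (a point): conical seat 1 of the plate (front row, right seen from the front), 49 mm wide at the top and matching the crucibles' feet: the centre of its mouth, at the plate's top. A crucible fully home has its underside 20 mm below this point and its rim 28 mm above it
- seat2 (a point): conical seat 2 of the plate (front row, middle seen from the front), 49 mm wide at the top and matching the crucibles' feet: the centre of its mouth, at the plate's top. A crucible fully home has its underside 20 mm below this point and its rim 28 mm above it
- seat3 (a point): conical seat 3 of the plate (front row, left seen from the front), 49 mm wide at the top and matching the crucibles' feet: the centre of its mouth, at the plate's top. A crucible fully home has its underside 20 mm below this point and its rim 28 mm above it
- seat4 (a point): conical seat 4 of the plate (rear row, right seen from the front), 49 mm wide at the top and matching the crucibles' feet: the centre of its mouth, at the plate's top. A crucible fully home has its underside 20 mm below this point and its rim 28 mm above it
- seat5 (a point): conical seat 5 of the plate (rear row, middle seen from the front), 49 mm wide at the top and matching the crucibles' feet: the centre of its mouth, at the plate's top. A crucible fully home has its underside 20 mm below this point and its rim 28 mm above it
- seat6 (a point): conical seat 6 of the plate (rear row, left seen from the front), 49 mm wide at the top and matching the crucibles' feet: the centre of its mouth, at the plate's top. A crucible fully home has its underside 20 mm below this point and its rim 28 mm above it
- crucible1: white porcelain filter crucible, 85 g, 48 mm high: collar 56 mm across (32 to 48 mm above the foot) over a foot tapering to 38 mm (16 degrees a side); filter disc 20 mm below the rim, wall 4 mm. Origin: centre of its underside; z up. Take it by the collar. It is one of 4 or 5 to put away, standing on the dark glazed cooling tile (4 mm thick); an absent one reads None from the start
- crucible2: another such crucible, the same as crucible1, to be put away; None from the start if absent
- crucible3: another such crucible, the same as crucible1, to be put away; None from the start if absent
- crucible4: another such crucible, the same as crucible1, to be put away; None from the start if absent
- crucible5: another such crucible, the same as crucible1, to be put away; None from the start if absent
- cooled1: same kind of crucible, already cold and sitting in one seat of the desiccator from the start: it stays there. Only one of cooled1 to cooled3 is present, the others read None
- cooled2: same kind of crucible, already cold and sitting in one seat of the desiccator from the start: it stays there. Only one of cooled1 to cooled3 is present, the others read None
- cooled3: same kind of crucible, already cold and sitting in one seat of the desiccator from the start: it stays there. Only one of cooled1 to cooled3 is present, the others read None
- dish: shallow white porcelain dish, 62 mm across, 28 mm high, among the crucibles on the tile; not part of the job. Origin: centre of its underside
- wash_bottle: white plastic bottle with red cap, 68 mm across, 160 mm high; not part of the job. Origin: centre of its underside
- beaker: glass beaker, 72 mm across, 85 mm high; not part of the job. Origin: centre of its underside
- jar: amber jar with red lid, 64 mm across, 75 mm high; not part of the job. Origin: centre of its underside
- mortar: porcelain mortar with pestle, 96 mm across, 50 mm high; not part of the job. Origin: centre of its underside
Not all that is in view belongs to the job. Leave any blue or yellow look-alike of the crucible4 alone.

How it is judged:
By the outcome, as a careful person would: the job done as asked, in the order asked, and still so for the second after the job is handed in, with the robot touching nothing.
Of crucible1, crucible2, crucible3, crucible4, crucible5 only 4 to 5 are there at a start; the rules pass over those that are not, and their reading is None.
Of cooled1, cooled2, cooled3 only 1 to 1 are there at a start; the rules pass over those that are not, and their reading is None.
At some moment in a run one of crucible1, crucible2, crucible3, crucible4, crucible5 may be knocked a few centimetres aside while the robot is not near it.
It also fails if it takes over 210 s, if anything falls off the work surface, if the arm or the gripper's body presses on something with over 40 N, if the wrist force passes 120 N, or if a joint passes its speed limit or range.

## Working session

There is one attempt and no reset: what is moved stays moved. The work goes in short steps, Python scripts to look and compute and a shell command to move; the robot and the scene stay as the last step left them, time stands still between calls to the robot, and variables do not carry over. Pictures are saved under pics/ and viewed, about 12 in all and at most 16, crops included, and the job is handed in when it is done.

```bash
ls; mkdir -p pics; cat > h.py <<'E'
import numpy as np, cv2
from rig import robot, camera, camera_info
from scipy.spatial.transform import Rotation as R
def cam(n):
    i=camera_info(n); K=np.array(i["camera_matrix"],float); r=cv2.Rodrigues(np.array(i["rvec"],float))[0]; t=np.array(i["tvec"],float).ravel()
    return K,r,t
def shot(n,f):
    c=cam(n); im=camera(n); cv2.imwrite(f"pics/{f}.png",im[:,:,::-1]); return im,c
def ray(c,uv,z):
    K,r,t=c; o=-r.T@t; d=r.T@np.linalg.inv(K)@np.array([uv[0],uv[1],1.]); return o+d*(z-o[2])/d[2]
def proj(c,p):
    K,r,t=c; q=K@(r@np.array(p,float)+t); return q[:2]/q[2]
E
python3 - <<'E'
from h import *
for n in ("scene","top"):
    im,c=shot(n,n+"0"); K,r,t=c; print(n,K.tolist(),(-r.T@t).round(3),(r[2]).round(3))
o=robot.get_obs();print(o)
E
```

```text
pics
scene [[403.0878525550974, 0.0, 326.8711125523791], [0.0, 403.0878525550974, 200.8214612912997], [0.0, 0.0, 1.0]] [ 0.857 -0.36   0.978] [-0.347  0.361 -0.866]
top [[496.4256405791698, 0.0, 325.31714860170763], [0.0, 496.4256405791698, 198.78097575829264], [0.0, 0.0, 1.0]] [0.337 0.026 1.516] [ 0.121  0.006 -0.993]
{'time': 0.1, 'q': array([-1.52047865e+00,  5.28377828e-01,  1.43375379e+00,  1.18167034e-05,
        1.18137156e+00, -1.78492962e-01]), 'joint_velocities': array([ 0.00028638, -0.00364073, -0.00204153,  0.00112209, -0.0007171 ,
        0.00218176]), 'joint_torque': array([-1.48937743e-04, -4.40984166e+01, -1.77150893e+01,  6.34233607e-02,
        5.33884973e-02, -5.77131959e-05]), 'position': array([ 0.14176662, -0.60807425,  0.23267309]), 'tool_rot': array([ 0.70253129,  0.08139264, -0.70243706,  0.08004497]), 'ft_force': array([ 0.4855205 , -0.06350936, -0.31619415]), 'moment': array([ 0.00137504,  0.00563652, -0.04363713]), 'grip_width': 0.08707895830479973}
```

View pics/scene0.png

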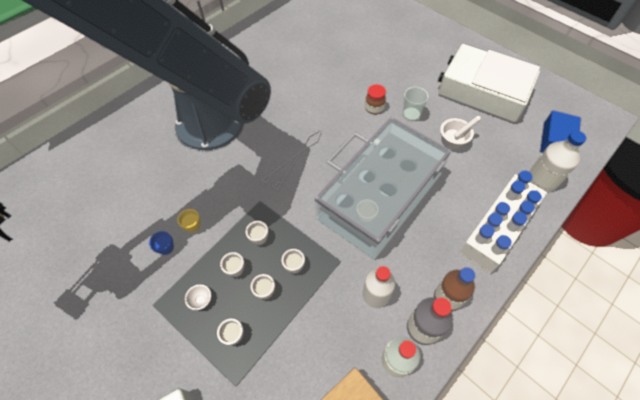

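View pics/top0.png

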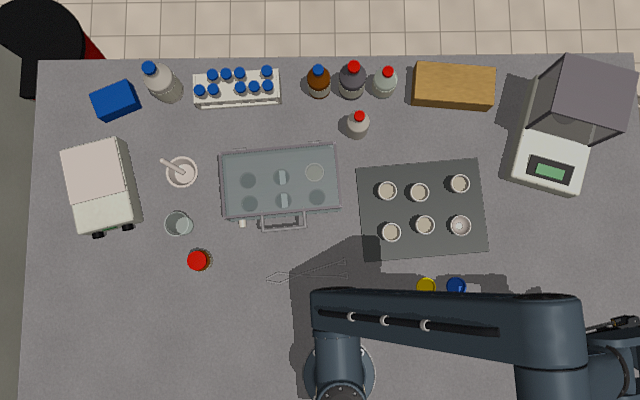

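Desiccator front faces −x; cooled crucible in the rear right (seat4, top px 315,172). The tile holds five crucibles, with the dish at top px (460,225). I'll enlarge and detect these.

```bash
python3 - <<'E'
from h import *
im=cv2.imread("pics/top0.png");c=cam("top");cs=cam("scene")
cv2.imwrite("pics/c1.png",cv2.resize(im[125:265,210:495],None,fx=2.8,fy=2.8,interpolation=cv2.INTER_CUBIC))
def blobs(im,c,z,roi):
    hsv=cv2.cvtColor(im,cv2.COLOR_BGR2HSV); m=((hsv[...,2]>135)&(hsv[...,1]<70)).astype(np.uint8)
    k=np.zeros_like(m);k[roi]=1;m*=k
    cn,_=cv2.findContours(m,cv2.RETR_EXTERNAL,cv2.CHAIN_APPROX_NONE)
    for q in cn:
        if cv2.contourArea(q)<120: continue
        w=np.array([ray(c,p,z)[:2] for p in q[:,0]],np.float32)
        (x,y),rr=cv2.minEnclosingCircle(w); print(np.round([x,y,rr],4),q[:,0].mean(0).round(),cv2.contourArea(q))
blobs(im,c,.052,np.s_[155:260,358:490]); print()
blobs(cv2.imread("pics/scene0.png"),cs,.052,np.s_[215:360,170:330])
E
```

```text
[ 0.414  -0.1595  0.0285] [391. 232.] 262.5
[ 0.4318 -0.3632  0.0309] [461. 225.] 305.5
[ 0.4353 -0.2596  0.0286] [425. 224.] 265.5
[ 0.5323 -0.2457  0.0285] [420. 192.] 256.0
[ 0.5384 -0.1505  0.0285] [387. 190.] 254.5
[ 0.5576 -0.3682  0.0288] [460. 183.] 256.0

[ 0.5055 -0.4443  0.0614] [182. 347.] 668.0
[ 0.5558 -0.3683  0.0309] [229. 331.] 559.0
[ 0.4409 -0.3689  0.0323] [197. 297.] 537.5
[ 0.6393 -0.2411  0.1217] [306. 329.] 2914.0
[ 0.531  -0.2473  0.0309] [262. 285.] 467.5
[ 0.4346 -0.2599  0.0312] [231. 263.] 424.5
[ 0.537  -0.1519  0.0311] [292. 260.] 424.0
[ 0.4138 -0.1612  0.0312] [256. 231.] 373.0
[ 0.51   -0.0796  0.0793] [312. 227.] 893.0
[ 0.3658 -0.2772  0.1239] [200. 246.] 1502.5
```

View pics/c1.png

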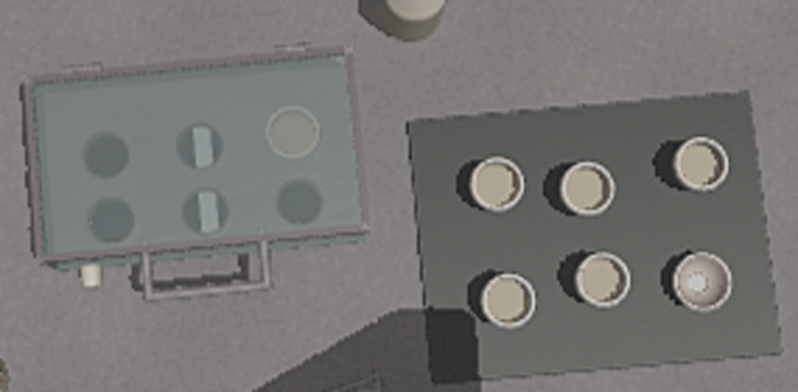

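Crucibles agree in both views within 2 mm. The lid handle bar is at crop (147–270, 295–286). I'll crop the scene view for triangulation.

```bash
python3 - <<'E'
import cv2
im=cv2.imread("pics/scene0.png")
cv2.imwrite("pics/c2.png",cv2.resize(im[110:260,300:460],None,fx=4,fy=4,interpolation=cv2.INTER_CUBIC))
E
```

```text
(no output)
```

View pics/c2.png

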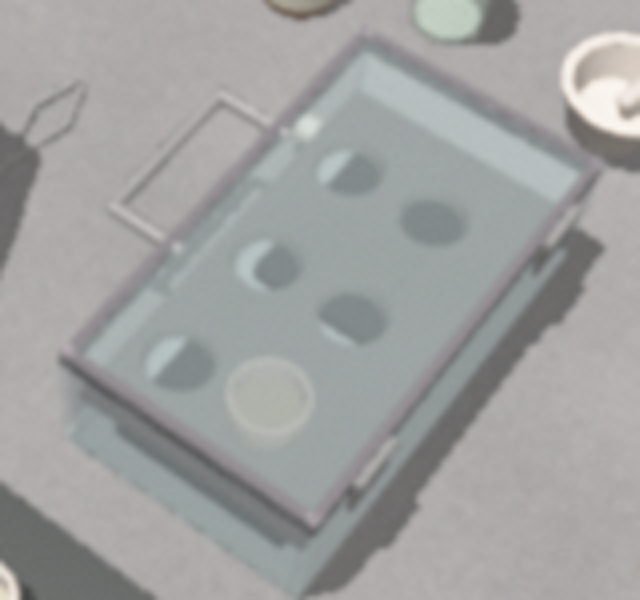

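Scene view: lid corners at crop (368,40), (598,170), (315,520), (68,357) and bar ends at (222,98), (117,207). Next step is triangulating them.

```bash
python3 - <<'E'
from h import *
T=cam("top");S=cam("scene")
def tri(a,b):
    a=np.array(a)/2.8+[210,125]; b=np.array(b)/4+[300,110]
    P=[c[0]@np.c_[c[1],c[2]] for c in (T,S)]
    X=cv2.triangulatePoints(P[0],P[1],a.reshape(2,1),b.reshape(2,1)).ravel();return X[:3]/X[3]
d=dict(RL=((25,80),(598,170)),RR=((350,48),(315,520)),FR=((368,232),(68,357)),FL=((38,260),(368,40)),HL=((147,296),(222,98)),HR=((270,286),(117,207)))
r={k:tri(*v) for k,v in d.items()}
for k in r: print(k,r[k].round(4))
# seats: z=.06 dark circle centres
for n,p in dict(s6=(106,155),s5=(200,146),s4=(292,132),s3=(111,220),s2=(206,212),s1=(299,203)).items(): print(n,ray(T,np.array(p)/2.8+[210,125],.060 if n!='s4' else .088).round(4))
for n,p in dict(s3=(350,172),s6=(433,222),s2=(268,265),s5=(352,318),s1=(180,362),s4=(269,397)).items(): print(n,ray(S,np.array(p)/4+[300,110],.060 if n!='s4' else .088).round(4))
E
```

```text
RL [0.6439 0.3417 0.1009]
RR [0.6714 0.0048 0.1156]
FR [ 0.4828 -0.0105  0.103 ]
FL [0.4572 0.3264 0.0991]
HL [0.4186 0.2136 0.1037]
HR [0.4289 0.0903 0.1096]
s6 [0.5712 0.2638 0.06  ]
s5 [0.5798 0.1641 0.06  ]
s4 [0.5889 0.0655 0.088 ]
s3 [0.5018 0.2579 0.06  ]
s2 [0.5092 0.1577 0.06  ]
s1 [0.5177 0.0594 0.06  ]
s3 [0.5067 0.2534 0.06  ]
s6 [0.5757 0.259  0.06  ]
s2 [0.5154 0.154  0.06  ]
s5 [0.5839 0.1599 0.06  ]
s1 [0.5226 0.0563 0.06  ]
s4 [0.5908 0.0629 0.088 ]
```

```bash
cat >> h.py <<'E'
def plan(p,ang):
    """needed turn about tool x (tool y to world angle ang, mod pi), then shift in tool axes (cm) after the turn"""
    o=robot.get_obs(); M=R.from_quat(o["tool_rot"]).as_matrix(); y=M[:,1]; a0=np.arctan2(y[1],y[0])
    t=[(-(ang+k*np.pi-a0)) for k in range(-3,4)]; t=[v for v in t if abs(v)<=np.pi/2+.3]
    for v in sorted(t,key=abs)[:2]:
        M2=M@R.from_rotvec([v,0,0]).as_matrix(); s=M2.T@(np.array(p)-o["position"])*100
        print("turn",round(v,3),"shift",s.round(2),"q6",round(o["q"][5],2),"tcp",o["position"].round(4),"F",o["ft_force"].round(1),"w",round(o["grip_width"],3),"t",round(o["time"],1))
YAW=.080; ex=np.array([np.cos(YAW),np.sin(YAW),0]); ey=np.array([-np.sin(YAW),np.cos(YAW),0])
S4=np.array([.5895,.0645,.06]); HINGE=np.array([.6577,.173,.106])
SEAT={1:S4-.07*ex,4:S4,2:S4-.07*ex+.1*ey,5:S4+.1*ey,3:S4-.07*ex+.2*ey,6:S4+.2*ey}
E
python3 - <<'E'
from h import *
print(R.from_quat(robot.get_obs()["tool_rot"]).as_matrix().round(3)); print(SEAT)
plan([.44,-.35,.25],YAW)
plan([.4215,.153,.20],YAW)
E
```

```text
[[-0.     0.227 -0.974]
 [ 0.002 -0.974 -0.227]
 [-1.    -0.002 -0.   ]]
{1: array([0.51972388, 0.05890597, 0.06      ]), 4: array([0.5895, 0.0645, 0.06  ]), 2: array([0.51173241, 0.15858614, 0.06      ]), 5: array([0.58150853, 0.16418017, 0.06      ]), 3: array([0.50374094, 0.25826631, 0.06      ]), 6: array([0.57351706, 0.26386034, 0.06      ])}
turn -1.422 shift [ -1.69  31.79 -23.34] q6 -0.18 tcp [ 0.1418 -0.6081  0.2327] F [ 0.5 -0.1 -0.3] w 0.087 t 0.1
turn 1.72 shift [ -1.69 -31.79  23.34] q6 -0.18 tcp [ 0.1418 -0.6081  0.2327] F [ 0.5 -0.1 -0.3] w 0.087 t 0.1
turn -1.422 shift [  3.41  33.97 -73.62] q6 -0.18 tcp [ 0.1418 -0.6081  0.2327] F [ 0.5 -0.1 -0.3] w 0.087 t 0.1
turn 1.72 shift [  3.41 -33.97  73.62] q6 -0.18 tcp [ 0.1418 -0.6081  0.2327] F [ 0.5 -0.1 -0.3] w 0.087 t 0.1
```

```bash
python3 -m inch '[[[-0.3,0,-2,-0.12,1],[-0.3,0,-2,-0.12,1],[-0.3,0,-2,-0.12,1],[-0.3,0,-2,-0.12,1],[-0.3,0,-2,-0.12,1],[-0.3,0,-2,-0.12,1],[0,0,-2,-0.12,1],[0,0,-2,-0.12,1]]]' 15; python3 -m inch '[[[0,2,-2,-0.12,1],[0,2,-2,-0.12,1],[0,2,-2,-0.12,1],[0,2,-2,-0.1,1],[0,3.5,-1,0,1],[0,3.5,-1,0,1],[0,3.5,-1,0,1]]]'; python3 - <<'E'
from h import *
plan([.44,-.35,.25],YAW)
plan([.4215,.153,.20],YAW)
E
```

```text
time: 0.77
position: [0.2641, -0.512, 0.2466]
tool_rot: [0.58, 0.408, -0.578, 0.403]
ft_force: [0.8, 0.3, 0.3]
grip_width: 0.0873
time: 1.35
position: [0.4567, -0.3944, 0.2441]
tool_rot: [0.468, 0.538, -0.464, 0.526]
ft_force: [-0.1, -1.6, 0.4]
grip_width: 0.0872
turn 0.052 shift [-0.51 -1.31 -4.56] q6 -1.03 tcp [ 0.4567 -0.3944  0.2441] F [-0.1 -1.6  0.4] w 0.087 t 1.4
turn 0.052 shift [  5.29   0.9  -54.76] q6 -1.03 tcp [ 0.4567 -0.3944  0.2441] F [-0.1 -1.6  0.4] w 0.087 t 1.4
```

```bash
python3 -m inch '[[[0,0,-3.5,0.05,1],[0,0,-3.5,0,1],[0,0,-3.5,0,1],[0,0,-3.5,0,1],[0,0,-3.5,0,1],[0,0,-3.5,0,1],[0,0,-3.5,0,1],[0,0,-3.5,0,1]]]'; python3 -m inch '[[[0,0,-3.5,0,1],[0,0,-3.5,0,1],[0,0,-3.5,0,1],[0,0,-3.5,0,0.55],[0,0,-3.5,0,0.55],[0,0,-3.5,0,0.55],[0,0,-3.5,0,0.55],[0,0,0,0,0.55]]]'; python3 - <<'E'
from h import *
plan([.4215,.153,.20],YAW)
im,c=shot("wrist","w1"); print(proj(c,[.4215,.153,.109]))
E
```

```text
time: 2.02
position: [0.4377, -0.1067, 0.2432]
tool_rot: [0.482, 0.525, -0.477, 0.515]
ft_force: [0.1, 0.1, -0.2]
grip_width: 0.0872
time: 2.68
position: [0.4114, 0.1543, 0.2462]
tool_rot: [0.481, 0.527, -0.476, 0.513]
ft_force: [0.3, -0.5, 1.1]
grip_width: 0.0609
turn 0.003 shift [4.61 1.03 0.3 ] q6 -0.0 tcp [0.4114 0.1543 0.2462] F [ 0.3 -0.5  1.1] w 0.061 t 2.7
[332.57165266 200.1086935 ]
```

View pics/w1.png

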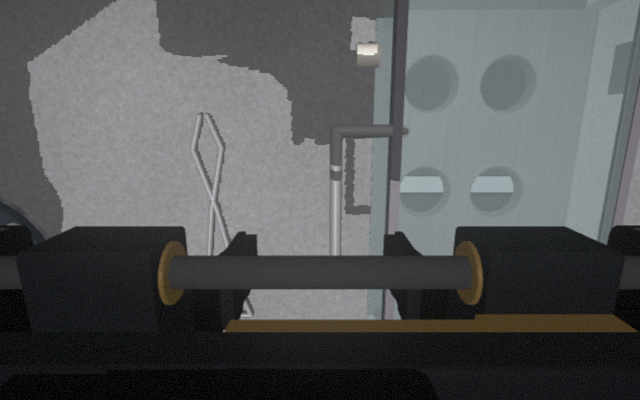

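Wrist view: bar vertical at px x≈336, predicted 332 — within about 1 mm. Descending to pinch it.

```bash
python3 -m inch '[[[2,1.1,0.3,0,0.5],[3,0.1,0,0,0.5],[3,0,0,0,0.5],[3,0,0,0,0.5],[2,0,0,0,0.5],[1,0,0,0,0.5],[0.4,0,0,0,0.5]]]'; python3 - <<'E'
from h import *
plan([.4215,.153,.101],YAW)
E
python3 -m inch '[[[0,0,0,0,0.3],[0,0,0,0,0.1],[0,0,0,0,0],[0,0,0,0,0],[0,0,0,0,0],[0,0,0,0,0],[0,0,0,0,0],[0,0,0,0,0]]]' 15
```

```text
time: 3.32
position: [0.4287, 0.1473, 0.0983]
tool_rot: [0.482, 0.523, -0.475, 0.517]
ft_force: [-0.5, 0.6, 1.1]
grip_width: 0.0434
turn 0.004 shift [-0.26 -0.68 -0.63] q6 -0.03 tcp [0.4287 0.1473 0.0983] F [-0.5  0.6  1.1] w 0.043 t 3.3
time: 3.98
position: [0.424, 0.1439, 0.0989]
tool_rot: [0.48, 0.525, -0.479, 0.515]
ft_force: [-0.2, -0.3, -6.4]
grip_width: 0.0092
```

```bash
cat > lid.py <<'E'
from h import *
o=robot.get_obs(); d=o["position"]+[0,0,.008]-np.array([.424,.1439,.107]); a=.238-d@ex; b=d[2]
print("theta",round(np.arctan2(b,a),3),"r",round(np.hypot(a,b),4),"F",o["ft_force"].round(1),"w",round(o["grip_width"],4),"lat",round(d@ey,4),"t",o["time"])
E
python3 -m inch '[[[-1.5,0.05,0,0,0],[-1.49,0.14,0,0,0],[-1.48,0.24,0,0,0],[-1.46,0.33,0,0,0],[-1.44,0.41,0,0,0],[-1.41,0.51,0,0,0],[-1.38,0.6,0,0,0],[-1.34,0.68,0,0,0]]]'; python3 lid.py
```

```text
time: 4.65
position: [0.4568, 0.1466, 0.2153]
tool_rot: [0.481, 0.525, -0.477, 0.515]
ft_force: [4.3, 1.3, -9.4]
grip_width: 0.0087
theta 0.516 r 0.2358 F [ 4.3  1.3 -9.4] w 0.0087 lat 0.0 t 4.65
```

```bash
python3 -m inch '[[[-1.28,0.78,0,0,0],[-1.23,0.86,0,0,0],[-1.18,0.93,0,0,0],[-1.11,1.01,0,0,0],[-1.05,1.08,0,0,0],[-0.98,1.14,0,0,0],[-0.9,1.2,0,0,0],[-0.82,1.25,0,0,0]]]'; python3 lid.py
```

```text
time: 5.32
position: [0.5376, 0.1534, 0.2992]
tool_rot: [0.479, 0.527, -0.478, 0.514]
ft_force: [-2.1, -1.1, -6.5]
grip_width: 0.0098
theta 1.016 r 0.2355 F [-2.1 -1.1 -6.5] w 0.0098 lat 0.0004 t 5.3167
```

```bash
python3 -m inch '[[[-0.75,1.3,0,0,0],[-0.67,1.34,0,0,0],[-0.57,1.39,0,0,0],[-0.49,1.42,0,0,0],[-0.4,1.44,0,0,0],[-0.3,1.47,0,0,0],[-0.21,1.48,0,0,0],[-0.11,1.5,0,0,0]]]'; python3 lid.py;  python3 -m inch '[[[0,1.5,0,0,0],[0.05,1.3,0,0,0],[0.1,0.8,0,0,0],[0.06,0.5,0,0,0]]]'; python3 lid.py
```

```text
time: 5.98
position: [0.6378, 0.162, 0.3347]
tool_rot: [0.467, 0.536, -0.488, 0.506]
ft_force: [-5.4, -0.6, 4.5]
grip_width: 0.0096
theta 1.472 r 0.2369 F [-5.4 -0.6  4.5] w 0.0096 lat 0.001 t 5.9833
time: 6.32
position: [0.678, 0.1653, 0.3356]
tool_rot: [0.466, 0.536, -0.489, 0.506]
ft_force: [-2.5, -0.7, 2.6]
grip_width: 0.0096
theta 1.642 r 0.2372 F [-2.5 -0.7  2.6] w 0.0096 lat 0.0011 t 6.3167
```

```bash
python3 -m inch '[[[0.05,0.6,0,0,0],[0.08,0.6,0,0,0],[0.05,0.4,0,0,0]]]'; python3 lid.py
```

```text
time: 6.57
position: [0.6937, 0.1667, 0.334]
tool_rot: [0.465, 0.537, -0.49, 0.506]
ft_force: [-2.7, -1.6, 1.8]
grip_width: 0.0095
theta 1.709 r 0.2372 F [-2.7 -1.6  1.8] w 0.0095 lat 0.0012 t 6.5667
```

```bash
python3 -m inch '[[[0.05,0.4,0,0,0],[0.05,0.4,0,0,0],[0,0.2,0,0,0]]]'; python3 lid.py
```

```text
time: 6.82
position: [0.6952, 0.1668, 0.3338]
tool_rot: [0.458, 0.542, -0.496, 0.5]
ft_force: [-4.9, -1.8, 1.1]
grip_width: 0.009
theta 1.715 r 0.2373 F [-4.9 -1.8  1.1] w 0.009 lat 0.0012 t 6.8167
```

```bash
python3 -m inch '[[[0,0,0,0,0.4],[0,0,0,0,0.4],[0,0,0,0,0.4],[0,0,0,0,0.4],[0,0,0,0,0.4]]]'; python3 - <<'E'
from h import *
o=robot.get_obs();print(R.from_quat(o["tool_rot"]).as_matrix().round(3))
E
```

```text
time: 7.23
position: [0.6987, 0.1679, 0.3325]
tool_rot: [0.461, 0.541, -0.493, 0.502]
ft_force: [0.1, 0.3, 0.1]
grip_width: 0.032
[[-0.071  0.994  0.089]
 [ 0.002  0.089 -0.996]
 [-0.997 -0.071 -0.009]]
```

```bash
python3 -m inch '[[[-2,0,0,0,0.45],[-3,0,0,0,0.45],[-3,0,0,0,0.7],[-1,-3,0,0,1],[0,-3.5,0,0,1],[0,-3.5,0,0,1],[0,-3.5,1,0,1],[0,-3.5,2,0,1]]]'; python3 -m inch '[[[0.5,0,3.5,0,1],[1,0,3.5,0,1],[1,0,3.5,0,1],[1,0,3.5,0,1],[1,0,3.5,0,1],[1,0,3.5,0,1],[1,0,3.5,0,1],[1,0,3.5,0,1]]]';  python3 -m inch '[[[0,0,0,0.12,1],[0,0,0,0.12,1],[0,0,0,0.12,1],[0,0,0,0.12,1],[0,0,0,0.12,1],[0,0,0,0.12,1],[0,0,0,0.12,1],[0,0,0,0.12,1]]]'; python3 -m inch '[[[0,0,0,0.12,1],[0,0,0,0.12,1],[0,0,0,0.12,1],[0,0,0,0.12,1],[0,0,0,0.12,1]]]'
python3 - <<'E'
from h import *
print(R.from_quat(robot.get_obs()["tool_rot"]).as_matrix().round(3),robot.get_obs()["q"].round(2))
plan([.5384,-.1505,.12],YAW-np.pi/2)
E
```

```text
time: 7.9
position: [0.5433, 0.1245, 0.4298]
tool_rot: [0.462, 0.541, -0.491, 0.503]
ft_force: [1.0, -1.0, -1.0]
grip_width: 0.071
time: 8.57
position: [0.5605, -0.1592, 0.3572]
tool_rot: [0.463, 0.539, -0.483, 0.512]
ft_force: [1.9, -0.1, 0.4]
grip_width: 0.0873
time: 9.23
position: [0.5624, -0.1721, 0.3518]
tool_rot: [-0.652, -0.24, 0.682, -0.228]
ft_force: [0.4, -0.3, 0.3]
grip_width: 0.0871
time: 9.65
position: [0.5643, -0.173, 0.3517]
tool_rot: [-0.692, -0.018, 0.721, -0.017]
ft_force: [-0.3, 0.3, 0.2]
grip_width: 0.0876
[[-0.041  0.049 -0.998]
 [ 0.    -0.999 -0.049]
 [-0.999 -0.002  0.041]] [-0.48  0.39  1.34 -0.02  1.45  1.05]
turn -0.031 shift [23.25 -2.37  1.46] q6 1.05 tcp [ 0.5643 -0.173   0.3517] F [-0.3  0.3  0.2] w 0.088 t 9.7
```

```bash
cat > look.py <<'E'
from h import *
def blobs(n,roi,rmax):
    c=cam(n); im=camera(n)[:,:,::-1].copy(); cv2.imwrite(f"pics/last_{n}.png",im)
    hsv=cv2.cvtColor(im,cv2.COLOR_BGR2HSV); m=((hsv[...,2]>135)&(hsv[...,1]<70)).astype(np.uint8)
    k=np.zeros_like(m);k[roi]=1;m*=k; out=[]
    for q in cv2.findContours(m,cv2.RETR_EXTERNAL,cv2.CHAIN_APPROX_NONE)[0]:
        if cv2.contourArea(q)<120: continue
        w=np.array([ray(c,p,.052)[:2] for p in q[:,0]],np.float32)
        (x,y),rr=cv2.minEnclosingCircle(w)
        if .02<rr<rmax: out.append((x,y,rr))
    return np.round(out,4)
if __name__=="__main__":
    print("top\n",blobs("top",np.s_[155:290,350:490],.04)); print("scene\n",blobs("scene",np.s_[215:370,140:330],.04))
E
python3 look.py
```

```text
top
 [[ 0.4337 -0.2617  0.0282]
 [ 0.4322 -0.3634  0.0313]
 [ 0.5575 -0.3678  0.0288]]
scene
 [[ 0.5557 -0.3682  0.031 ]
 [ 0.4409 -0.3689  0.0323]
 [ 0.531  -0.2473  0.0309]
 [ 0.4348 -0.26    0.0314]
 [ 0.537  -0.1519  0.0311]]
```

```bash
python3 -m inch '[[[3,-2.4,1.5,-0.03,0.86],[3.5,0,0,0,0.86],[3.5,0,0,0,0.86],[3.5,0,0,0,0.86],[3.5,0,0,0,0.86],[3,0,0,0,0.86],[2,0,0,0,0.86],[0,0,0,0,0.86]]]'
python3 - <<'E'
from h import *
plan([.5377,-.151,.042],YAW-np.pi/2)
E
```

```text
time: 10.42
position: [0.5465, -0.1523, 0.1295]
tool_rot: [-0.698, -0.039, 0.714, -0.044]
ft_force: [-0.3, 0.7, 0.5]
grip_width: 0.0754
turn 0.038 shift [ 8.77 -0.26  0.67] q6 1.01 tcp [ 0.5465 -0.1523  0.1295] F [-0.3  0.7  0.5] w 0.075 t 10.4
```

```bash
python3 -m inch '[[[2,-0.2,0.6,0,0.86],[2.5,0,0,0,0.86],[2,0,0,0,0.86],[1.3,0,0,0,0.86],[0.8,0,0,0,0.86],[0,0,0,0,0.86]]]'
python3 - <<'E'
from h import *
plan([.5377,-.151,.042],YAW-np.pi/2)
E
```

```text
time: 10.92
position: [0.5452, -0.1549, 0.0457]
tool_rot: [-0.702, -0.042, 0.709, -0.052]
ft_force: [0.2, -0.8, -0.8]
grip_width: 0.0748
turn 0.053 shift [ 0.37 -0.45  0.71] q6 0.99 tcp [ 0.5452 -0.1549  0.0457] F [ 0.2 -0.8 -0.8] w 0.075 t 10.9
```

```bash
python3 -m inch '[[[0.2,-0.3,0.5,0,0.86],[0.1,-0.2,0.3,0,0.86],[0,0,0,0,0.86]]]'
python3 - <<'E'
from h import *
plan([.5377,-.151,.042],YAW-np.pi/2)
E
python3 -m inch '[[[0,0,0,0,0.6],[0,0,0,0,0.55],[0,0,0,0,0.5],[0,0,0,0,0.5],[0,0,0,0,0.5],[0,0,0,0,0.5]]]' 15
python3 - <<'E'
from h import *
plan([.5377,-.151,.042],YAW-np.pi/2)
E
```

```text
time: 11.17
position: [0.5385, -0.1519, 0.0454]
tool_rot: [-0.704, -0.042, 0.707, -0.053]
ft_force: [0.7, -0.0, -0.6]
grip_width: 0.0744
turn 0.055 shift [ 0.33 -0.1   0.07] q6 0.99 tcp [ 0.5385 -0.1519  0.0454] F [ 0.7 -0.  -0.6] w 0.074 t 11.2
time: 11.67
position: [0.5401, -0.1524, 0.0487]
tool_rot: [0.705, 0.041, -0.705, 0.055]
ft_force: [-0.2, -0.0, -0.3]
grip_width: 0.0552
turn 0.056 shift [ 0.66 -0.17  0.22] q6 0.99 tcp [ 0.5401 -0.1524  0.0487] F [-0.2 -0.  -0.3] w 0.055 t 11.7
```

```bash
cat > seat.py <<'E'
import sys
from h import *
n=int(sys.argv[1]); z=float(sys.argv[2]); p=SEAT[n].copy(); p[2]=z
plan(p,YAW-np.pi/2)
E
python3 -m inch '[[[-0.5,0,0,0,0.5],[-1.5,0,0,0,0.5],[-3,0,0,0,0.5],[-3.5,0,0,0,0.5],[-3.5,0,0,0,0.5],[-3,0,0,0,0.5],[-1,0,0,0,0.5]]]'
python3 seat.py 6 0.2
```

```text
time: 12.25
position: [0.5368, -0.148, 0.2113]
tool_rot: [-0.701, -0.044, 0.71, -0.052]
ft_force: [0.9, 0.2, -1.3]
grip_width: 0.0551
turn 0.056 shift [  0.58 -40.77  -6.96] q6 0.98 tcp [ 0.5368 -0.148   0.2113] F [ 0.9  0.2 -1.3] w 0.055 t 12.2
```

```bash
python3 -m inch '[[[0,-1.5,-0.3,0.03,0.5],[0,-2.5,-0.5,0.02,0.5],[0,-3,-0.5,0,0.5],[0,-3,-0.5,0,0.5],[0,-3,-0.5,0,0.5],[0,-3,-0.5,0,0.5],[0,-3,-0.5,0,0.5],[0,-3,-0.5,0,0.5]]]'; python3 -m inch '[[[0,-3,-0.5,0,0.5],[0,-3,-0.5,0,0.5],[0,-3,-0.5,0,0.5],[0,-3,-0.5,0,0.5],[0,-2.5,-0.5,0,0.5],[0,-1.5,-0.3,0,0.5],[0,0,0,0,0.5]]]'; python3 seat.py 6 0.2
```

```text
time: 12.92
position: [0.5592, 0.0746, 0.216]
tool_rot: [0.707, 0.017, -0.706, 0.033]
ft_force: [0.6, 0.2, -0.8]
grip_width: 0.0553
time: 13.5
position: [0.5727, 0.2509, 0.2132]
tool_rot: [0.707, 0.021, -0.706, 0.034]
ft_force: [-0.5, -0.0, -1.4]
grip_width: 0.0555
turn -0.003 shift [ 1.29 -1.31 -0.19] q6 1.75 tcp [0.5727 0.2509 0.2132] F [-0.5 -0.  -1.4] w 0.056 t 13.5
```

```bash
python3 - <<'E'
from h import *
im,c=shot("wrist","w2"); im=im[:,:,::-1].copy()
th=np.linspace(0,2*np.pi,60)
for k,p in SEAT.items():
    pts=np.array([proj(c,p+.0245*np.array([np.cos(a),np.sin(a),0])) for a in th]).astype(np.int32); cv2.polylines(im,[pts],True,(0,0,255),1); print(k,proj(c,p).round())
cv2.imwrite("pics/w2o.png",im)
c=cam("scene"); im=camera("scene")[:,:,::-1].copy()
im=cv2.resize(im[60:280,280:480],None,fx=3,fy=2.7)
for k,p in SEAT.items():
    pts=(np.array([proj(c,p+.0245*np.array([np.cos(a),np.sin(a),0])) for a in th])-[280,60])*[3,2.7]; cv2.polylines(im,[pts.astype(np.int32)],True,(0,0,255),1)
cv2.imwrite("pics/s2o.png",im)
E
```

```text
1 [516. 262.]
4 [526. 188.]
2 [410. 263.]
5 [414. 189.]
3 [302. 264.]
6 [301. 190.]
```

View pics/w2o.png

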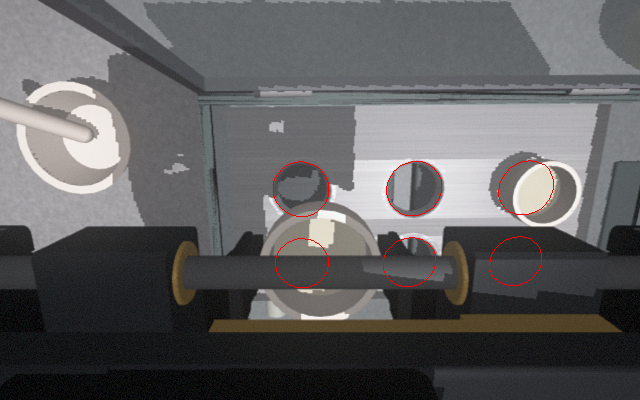

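View pics/s2o.png

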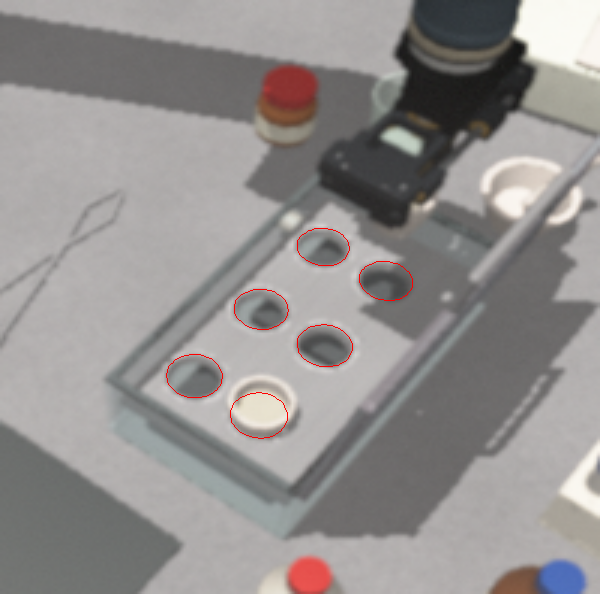

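Seat estimates coincide with the seen holes in both views. Lowering.

```bash
python3 -m inch '[[[0,-0.8,-0.2,0,0.5],[1,-0.5,0,0,0.5],[2,0,0,0,0.5],[2,0,0,0,0.5],[2,0,0,0,0.5],[1,0,0,0,0.5],[0,0,0,0,0.5]]]'; python3 seat.py 6 0.0847
```

```text
time: 14.18
position: [0.5745, 0.2543, 0.1293]
tool_rot: [0.707, 0.016, -0.706, 0.032]
ft_force: [0.1, 0.3, -0.6]
grip_width: 0.0547
turn -0.013 shift [ 4.44 -1.05  0.02] q6 1.77 tcp [0.5745 0.2543 0.1293] F [ 0.1  0.3 -0.6] w 0.055 t 14.2
```

```bash
python3 -m inch '[[[0.5,-0.6,0,0,0.5],[0.5,-0.5,0,0,0.5],[0.2,-0.1,0,0,0.5],[0,0,0,0,0.5]]]'; python3 seat.py 6 0.0847
```

```text
time: 14.52
position: [0.5747, 0.2662, 0.1168]
tool_rot: [0.707, 0.015, -0.706, 0.03]
ft_force: [-0.5, 0.6, -0.6]
grip_width: 0.0555
turn -0.016 shift [3.21 0.15 0.14] q6 1.79 tcp [0.5747 0.2662 0.1168] F [-0.5  0.6 -0.6] w 0.055 t 14.5
```

```bash
python3 -m inch '[[[0.6,0.2,0.1,0,0.5],[0.6,0,0,0,0.5],[0.5,0,0,0,0.5],[0.5,0,0,0,0.5],[0.4,0,0,0,0.5],[0.3,0,0,0,0.5]]]'; python3 seat.py 6 0.0847
```

```text
time: 15.02
position: [0.5756, 0.2643, 0.0881]
tool_rot: [0.709, 0.016, -0.704, 0.03]
ft_force: [-0.6, 0.3, 0.1]
grip_width: 0.0551
turn -0.015 shift [0.34 0.02 0.22] q6 1.79 tcp [0.5756 0.2643 0.0881] F [-0.6  0.3  0.1] w 0.055 t 15.0
```

```bash
python3 -m inch '[[[0.2,0,0.2,0,0.5],[0.2,0,0,0,0.5],[0.2,0,0,0,0.5]]]'; python3 seat.py 6 0.0847; python3 -m inch '[[[0.2,0,0,0,0.5],[0.1,0,0,0,0.5]]]'; python3 seat.py 6 0.0847
```

```text
time: 15.27
position: [0.5747, 0.2645, 0.0827]
tool_rot: [0.71, 0.016, -0.703, 0.03]
ft_force: [-3.5, -0.6, 13.1]
grip_width: 0.0551
turn -0.015 shift [-0.2   0.06  0.12] q6 1.79 tcp [0.5747 0.2645 0.0827] F [-3.5 -0.6 13.1] w 0.055 t 15.3
time: 15.43
position: [0.5748, 0.2645, 0.0827]
tool_rot: [0.71, 0.016, -0.703, 0.031]
ft_force: [-0.7, -0.3, 1.9]
grip_width: 0.0552
turn -0.014 shift [-0.2   0.06  0.14] q6 1.79 tcp [0.5748 0.2645 0.0827] F [-0.7 -0.3  1.9] w 0.055 t 15.4
```

```bash
python3 -m inch '[[[0,0,0,0,0.7],[0,0,0,0,0.75],[0,0,0,0,0.75],[-0.5,0,0,0,0.75],[-1.5,0,0,0,0.75],[-3,0,0,0,0.75],[-3.5,0,0,0,0.75],[-3.5,0,0,0,0.75]]]'; python3 - <<'E'
from h import *
plan([.5315,-.2465,.20],YAW-np.pi/2)
E
```

```text
time: 16.1
position: [0.568, 0.2647, 0.1974]
tool_rot: [-0.703, -0.014, 0.71, -0.032]
ft_force: [-0.2, -0.1, 0.2]
grip_width: 0.0652
turn -0.014 shift [ 1.1  50.66  7.71] q6 1.78 tcp [0.568  0.2647 0.1974] F [-0.2 -0.1  0.2] w 0.065 t 16.1
```

```bash
python3 -m inch '[[[0,2,0.3,0,0.86],[0,3.5,0.5,0,0.86],[0,3.5,0.5,0,0.86],[0,3.5,0.5,0,0.86],[0,3.5,0.5,0,0.86],[0,3.5,0.5,0,0.86],[0,3.5,0.5,0,0.86],[0,3.5,0.5,0,0.86]]]'; python3 -m inch '[[[0,3.5,0.5,0,0.86],[0,3.5,0.5,0,0.86],[0,3.5,0.5,0,0.86],[0,3.5,0.5,0,0.86],[0,3.5,0.5,0,0.86],[0,3.5,0.5,0,0.86],[0,2.5,0.5,0,0.86],[0,0,0,0,0.86]]]'; python3 look.py; python3 - <<'E'
from h import *
plan([.5315,-.2465,.042],YAW-np.pi/2)
E
```

```text
time: 16.77
position: [0.5556, -0.0024, 0.2165]
tool_rot: [0.713, 0.022, -0.7, 0.035]
ft_force: [1.0, 0.3, -1.0]
grip_width: 0.0749
time: 17.43
position: [0.537, -0.2594, 0.2235]
tool_rot: [0.715, 0.017, -0.698, 0.035]
ft_force: [0.5, 0.1, 0.1]
grip_width: 0.0748
top
 []
scene
 [[ 0.556  -0.3684  0.0312]
 [ 0.4403 -0.3696  0.032 ]
 [ 0.5308 -0.2471  0.0307]
 [ 0.466  -0.0637  0.0276]]
turn -0.005 shift [18.07 -1.28  0.86] q6 0.87 tcp [ 0.5368 -0.2549  0.223 ] F [ 0.7 -0.1  1.4] w 0.075 t 17.5
```

```bash
python3 -m inch '[[[1.5,-0.8,0.5,0,0.86],[3,-0.4,0.3,0,0.86],[3,0,0,0,0.86],[3,0,0,0,0.86],[2.5,0,0,0,0.86],[1,0,0,0,0.86],[0,0,0,0,0.86]]]';  python3 - <<'E'
from h import *
plan([.5315,-.2465,.042],YAW-np.pi/2)
E
```

```text
time: 18.12
position: [0.534, -0.2357, 0.0817]
tool_rot: [0.716, 0.023, -0.697, 0.037]
ft_force: [-0.3, 0.7, -0.4]
grip_width: 0.0747
turn 0.005 shift [3.98 0.98 0.45] q6 0.88 tcp [ 0.534  -0.2357  0.0817] F [-0.3  0.7 -0.4] w 0.075 t 18.1
```

```bash
python3 -m inch '[[[0,0.5,0.3,0,0.86],[0.5,0.4,0.2,0,0.86],[0,0,0,0,0.86],[0,0,0,0,0.86]]]';  python3 - <<'E'
from h import *
plan([.5315,-.2465,.042],YAW-np.pi/2)
E
```

```text
time: 18.45
position: [0.5317, -0.2444, 0.0798]
tool_rot: [0.717, 0.023, -0.695, 0.039]
ft_force: [-1.0, 0.4, 0.2]
grip_width: 0.0746
turn 0.008 shift [3.78 0.12 0.15] q6 0.86 tcp [ 0.5317 -0.2444  0.0798] F [-1.   0.4  0.2] w 0.075 t 18.4
```

```bash
python3 -m inch '[[[1,0.1,0.1,0,0.86],[1,0,0,0,0.86],[1,0,0,0,0.86],[0.6,0,0,0,0.86],[0.3,0,0,0,0.86]]]';  python3 - <<'E'
from h import *
plan([.5315,-.2465,.042],YAW-np.pi/2)
E
```

```text
time: 18.87
position: [0.5344, -0.249, 0.0411]
tool_rot: [0.72, 0.021, -0.693, 0.041]
ft_force: [0.2, 0.7, -0.0]
grip_width: 0.0746
turn 0.007 shift [-0.11 -0.27  0.27] q6 0.85 tcp [ 0.5344 -0.249   0.0411] F [ 0.2  0.7 -0. ] w 0.075 t 18.9
```

```bash
python3 -m inch '[[[0,-0.2,0.25,0,0.86],[0,0,0,0,0.65],[0,0,0,0,0.5],[0,0,0,0,0.5],[0,0,0,0,0.5],[0,0,0,0,0.5],[0,0,0,0,0.5]]]' 15;  python3 - <<'E'
from h import *
plan([.5315,-.2465,.042],YAW-np.pi/2)
E
python3 -m inch '[[[-0.5,0,0,0,0.5],[-1.5,0,0,0,0.5],[-3,0,0,0,0.5],[-3.5,0,0,0,0.5],[-3.5,0,0,0,0.5],[-3,0,0,0,0.5],[-1,0,0,0,0.5],[0,0,0,0,0.5]]]'
python3 seat.py 3 0.2
```

```text
time: 19.45
position: [0.5305, -0.2462, 0.0391]
tool_rot: [0.719, 0.022, -0.694, 0.04]
ft_force: [-0.3, -0.2, -1.3]
grip_width: 0.0559
turn 0.007 shift [-0.29  0.04 -0.1 ] q6 0.85 tcp [ 0.5305 -0.2462  0.0391] F [-0.3 -0.2 -1.3] w 0.056 t 19.4
time: 20.12
position: [0.5233, -0.2414, 0.2067]
tool_rot: [0.717, 0.023, -0.695, 0.039]
ft_force: [0.1, 0.8, -1.4]
grip_width: 0.0557
turn 0.007 shift [ -0.46 -49.96  -2.06] q6 0.86 tcp [ 0.5233 -0.2414  0.2067] F [ 0.1  0.8 -1.4] w 0.056 t 20.1
```

```bash
python3 -m inch '[[[0,-1.5,0,0,0.5],[0,-2.5,-0.1,0,0.5],[0,-3.3,-0.1,0,0.5],[0,-3.3,-0.1,0,0.5],[0,-3.3,-0.2,0,0.5],[0,-3.3,-0.2,0,0.5],[0,-3.3,-0.1,0,0.5],[0,-3.3,-0.1,0,0.5]]]'; python3 -m inch '[[[0,-3.3,-0.1,0,0.5],[0,-3.3,-0.1,0,0.5],[0,-3.3,-0.1,0,0.5],[0,-3.3,-0.2,0,0.5],[0,-3.3,-0.2,0,0.5],[0,-2.5,-0.1,0,0.5],[0,-1.5,0,0,0.5],[0,-0.8,0,0,0.5]]]'; python3 -m inch '[[[0,0,0,0,0.5],[0,0,0,0,0.5]]]'; python3 seat.py 3 0.0751
```

```text
time: 20.78
position: [0.506, 0.0048, 0.1942]
tool_rot: [0.714, 0.019, -0.699, 0.034]
ft_force: [0.2, 0.4, -1.1]
grip_width: 0.0562
time: 21.45
position: [0.4785, 0.238, 0.1775]
tool_rot: [-0.703, -0.022, 0.71, -0.035]
ft_force: [0.2, -1.5, -1.3]
grip_width: 0.056
time: 21.62
position: [0.4752, 0.2399, 0.1751]
tool_rot: [-0.701, -0.024, 0.711, -0.037]
ft_force: [0.4, -0.1, -1.5]
grip_width: 0.056
turn 0.006 shift [ 9.93 -1.79 -3.14] q6 1.76 tcp [0.4752 0.2399 0.1751] F [ 0.4 -0.1 -1.5] w 0.056 t 21.6
```

```bash
python3 -m inch '[[[0,-0.8,-1.3,0,0.5],[0,-0.6,-1.2,0,0.5],[1,-0.2,-0.4,0,0.5],[1.5,0,0,0,0.5],[1.2,0,0,0,0.5],[0.5,0,0,0,0.5],[0,0,0,0,0.5],[0,0,0,0,0.5]]]'; python3 seat.py 3 0.0751
```

```text
time: 22.28
position: [0.4994, 0.2484, 0.1258]
tool_rot: [-0.698, -0.018, 0.715, -0.036]
ft_force: [0.4, -0.4, -1.0]
grip_width: 0.0561
turn -0.003 shift [ 5.04 -1.06 -0.64] q6 1.78 tcp [0.4994 0.2484 0.1258] F [ 0.4 -0.4 -1. ] w 0.056 t 22.3
```

```bash
python3 -m inch '[[[0.5,-0.7,-0.5,0,0.5],[0.6,-0.4,-0.2,0,0.5],[0.5,0,0,0,0.5],[0,0,0,0,0.5],[0,0,0,0,0.5]]]'; python3 seat.py 3 0.0751
```

```text
time: 22.7
position: [0.5068, 0.2602, 0.109]
tool_rot: [-0.699, -0.018, 0.714, -0.035]
ft_force: [-0.8, -0.2, -0.7]
grip_width: 0.056
turn -0.005 shift [3.4  0.09 0.24] q6 1.8 tcp [0.5068 0.2602 0.109 ] F [-0.8 -0.2 -0.7] w 0.056 t 22.7
```

```bash
python3 -m inch '[[[0.5,0.1,0.2,0,0.5],[0.6,0,0,0,0.5],[0.5,0,0,0,0.5],[0.5,0,0,0,0.5],[0.3,0,0,0,0.5],[0.3,0,0,0,0.5]]]'; python3 seat.py 3 0.0751
```

```text
time: 23.2
position: [0.5042, 0.2586, 0.0804]
tool_rot: [-0.699, -0.019, 0.714, -0.035]
ft_force: [1.4, -0.1, -1.1]
grip_width: 0.0559
turn -0.004 shift [0.53 0.01 0.04] q6 1.8 tcp [0.5042 0.2586 0.0804] F [ 1.4 -0.1 -1.1] w 0.056 t 23.2
```

```bash
python3 -m inch '[[[0.15,0,0,0,0.5],[0.15,0,0,0,0.5],[0.1,0,0,0,0.5],[0.1,0,0,0,0.5]]]'; python3 seat.py 3 0.0751;python3 -m inch '[[[0.1,0,0,0,0.5],[0.1,0,0,0,0.5]]]'; python3 -m inch '[[[0.1,0,0,0,0.5],[0.1,0,0,0,0.5]]]'
```

```text
time: 23.53
position: [0.5021, 0.258, 0.0741]
tool_rot: [-0.697, -0.018, 0.716, -0.035]
ft_force: [-1.8, -0.2, 5.5]
grip_width: 0.0561
turn -0.004 shift [-0.11 -0.01 -0.17] q6 1.8 tcp [0.5021 0.258  0.0741] F [-1.8 -0.2  5.5] w 0.056 t 23.5
time: 23.7
position: [0.5021, 0.258, 0.0738]
tool_rot: [-0.698, -0.018, 0.715, -0.035]
ft_force: [-2.8, -0.3, 7.9]
grip_width: 0.0558
time: 23.87
position: [0.5021, 0.258, 0.0739]
tool_rot: [-0.698, -0.018, 0.715, -0.035]
ft_force: [-1.3, -1.2, 4.9]
grip_width: 0.0563
```

```bash
python3 -m inch '[[[0,0,0,0,0.7],[0,0,0,0,0.75],[0,0,0,0,0.75],[-0.5,0,0,0,0.75],[-1.5,0,0,0,0.75],[-3,0,0,0,0.75],[-3.5,0,0,0,0.75],[-3.5,0,0,0,0.75]]]'; python3 -m inch '[[[0,0,0,0,0.75]]]';python3 look.py;  python3 - <<'E'
from h import *
plan([.4138,-.1605,.18],YAW-np.pi/2)
E
```

```text
time: 24.53
position: [0.502, 0.2596, 0.1915]
tool_rot: [-0.693, -0.017, 0.719, -0.037]
ft_force: [-0.2, 0.7, -0.4]
grip_width: 0.065
time: 24.62
position: [0.5066, 0.2612, 0.1983]
tool_rot: [-0.698, -0.018, 0.715, -0.035]
ft_force: [0.8, 1.2, -0.2]
grip_width: 0.0653
top
 [[ 0.414  -0.1595  0.0285]
 [ 0.4318 -0.3632  0.0309]
 [ 0.4353 -0.2596  0.0286]
 [ 0.5066 -0.3101  0.0285]]
scene
 [[ 0.6203 -0.4044  0.0355]
 [ 0.5054 -0.3107  0.0309]
 [ 0.4409 -0.3689  0.0323]
 [ 0.4345 -0.2604  0.0315]
 [ 0.4133 -0.1613  0.0319]]
turn -0.004 shift [ 2.81 41.15 12.2 ] q6 1.79 tcp [0.5033 0.26   0.1936] F [ 0.6  0.3 -0.7] w 0.065 t 24.7
```

Crucible formerly at (.557,−.368) has been knocked to (.506,−.310); the rest are unmoved. Continuing with (.414,−.160).

```bash
python3 -m inch '[[[0,2,0.6,0,0.86],[0,3.5,1,0,0.86],[0,3.5,1,0,0.86],[0,3.5,1,0,0.86],[0,3.5,1,0,0.86],[0,3.5,1,0,0.86],[0,3.5,1,0,0.86],[0,3.5,1,0,0.86]]]'; python3 -m inch '[[[0,3.5,1,0,0.86],[0,3.5,1,0,0.86],[0,3,1,0,0.86],[0,2.5,0.8,0,0.86],[0,1.5,0.4,0,0.86],[0,0.5,0,0,0.86],[0,0,0,0,0.86],[0,0,0,0,0.86]]]';  python3 - <<'E'
from h import *
plan([.4138,-.1603,.042],YAW-np.pi/2)
E
```

```text
time: 25.38
position: [0.4408, -0.0131, 0.1929]
tool_rot: [-0.689, -0.024, 0.723, -0.04]
ft_force: [1.7, 0.2, -0.0]
grip_width: 0.0746
time: 26.05
position: [0.4014, -0.1713, 0.1885]
tool_rot: [-0.683, -0.024, 0.729, -0.032]
ft_force: [-0.6, -0.4, -0.1]
grip_width: 0.075
turn -0.0 shift [14.52 -1.13 -2.29] q6 0.91 tcp [ 0.4014 -0.1713  0.1885] F [-0.6 -0.4 -0.1] w 0.075 t 26.1
```

```bash
python3 -m inch '[[[1,-0.6,-1.2,0,0.86],[2.5,-0.4,-1,0,0.86],[3,0,0,0,0.86],[2.5,0,0,0,0.86],[1,0,0,0,0.86],[0,0,0,0,0.86],[0,0,0,0,0.86]]]';  python3 - <<'E'
from h import *
plan([.4138,-.1603,.042],YAW-np.pi/2)
E
```

```text
time: 26.63
position: [0.4178, -0.1508, 0.0822]
tool_rot: [-0.682, -0.029, 0.73, -0.035]
ft_force: [1.3, -0.5, -0.0]
grip_width: 0.0751
turn 0.011 shift [4.05 0.89 0.21] q6 0.97 tcp [ 0.4178 -0.1508  0.0822] F [ 1.3 -0.5 -0. ] w 0.075 t 26.6
```

```bash
python3 -m inch '[[[0.2,0.6,0.1,0,0.86],[0.5,0.3,0.1,0,0.86],[0,0,0,0,0.86],[0,0,0,0,0.86]]]';  python3 - <<'E'
from h import *
plan([.4138,-.1603,.042],YAW-np.pi/2)
E
```

```text
time: 26.97
position: [0.4177, -0.1597, 0.0769]
tool_rot: [-0.683, -0.029, 0.729, -0.037]
ft_force: [-0.3, 0.7, -0.1]
grip_width: 0.075
turn 0.014 shift [ 3.51 -0.    0.17] q6 0.96 tcp [ 0.4177 -0.1597  0.0769] F [-0.3  0.7 -0.1] w 0.075 t 27.0
```

```bash
python3 -m inch '[[[0.8,0,0.2,0,0.86],[1,0,0,0,0.86],[1,0,0,0,0.86],[0.5,0,0,0,0.86],[0.2,0,0,0,0.86],[0,0,0,0,0.86]]]';  python3 - <<'E'
from h import *
plan([.4138,-.1603,.042],YAW-np.pi/2)
E
```

```text
time: 27.47
position: [0.4146, -0.1625, 0.0419]
tool_rot: [-0.685, -0.027, 0.727, -0.038]
ft_force: [-0.9, 0.3, 0.4]
grip_width: 0.0749
turn 0.012 shift [-0.01 -0.23  0.06] q6 0.97 tcp [ 0.4146 -0.1625  0.0419] F [-0.9  0.3  0.4] w 0.075 t 27.5
```

```bash
python3 -m inch '[[[0,-0.2,0.05,0,0.86],[0,0,0,0,0.65],[0,0,0,0,0.5],[0,0,0,0,0.5],[0,0,0,0,0.5],[0,0,0,0,0.5],[0,0,0,0,0.5]]]' 15;  python3 - <<'E'
from h import *
plan([.4138,-.1603,.042],YAW-np.pi/2)
E
python3 -m inch '[[[-0.5,0,0,0,0.5],[-1.5,0,0,0,0.5],[-3,0,0,0,0.5],[-3.5,0,0,0,0.5],[-3.5,0,0,0,0.5],[-3,0,0,0,0.5],[-1.5,0,0,0,0.5],[0,0,0,0,0.5]]]'
python3 seat.py 5 0.2
```

```text
time: 28.05
position: [0.4145, -0.1607, 0.0432]
tool_rot: [-0.686, -0.027, 0.726, -0.038]
ft_force: [-0.1, -0.4, -2.0]
grip_width: 0.0559
turn 0.012 shift [ 0.12 -0.05  0.06] q6 0.97 tcp [ 0.4145 -0.1607  0.0432] F [-0.1 -0.4 -2. ] w 0.056 t 28.1
time: 28.72
position: [0.4227, -0.1564, 0.2157]
tool_rot: [-0.685, -0.028, 0.727, -0.037]
ft_force: [0.2, -0.3, -0.9]
grip_width: 0.0559
turn 0.012 shift [  0.14 -30.7  -18.43] q6 0.94 tcp [ 0.4227 -0.1564  0.2157] F [ 0.2 -0.3 -0.9] w 0.056 t 28.7
```

```bash
python3 -m inch '[[[0,-1.3,-0.8,0,0.5],[0,-2.4,-1.4,0,0.5],[0,-2.8,-1.7,0,0.5],[0,-2.8,-1.7,0,0.5],[0,-2.8,-1.7,0,0.5],[0,-2.8,-1.7,0,0.5],[0,-2.8,-1.7,0,0.5],[0,-2.8,-1.7,0,0.5]]]'; python3 -m inch '[[[0,-2.8,-1.7,0,0.5],[0,-2.8,-1.7,0,0.5],[0,-2.2,-1.5,0,0.5],[0,-1.5,-0.8,0,0.5],[0,-0.7,0,0,0.5],[0,0,0,0,0.5],[0,0,0,0,0.5]]]'; python3 seat.py 5 0.0792
```

```text
time: 29.38
position: [0.5256, 0.0622, 0.2004]
tool_rot: [-0.682, -0.023, 0.73, -0.033]
ft_force: [0.7, -0.4, -1.0]
grip_width: 0.0563
time: 29.97
position: [0.5705, 0.1778, 0.1831]
tool_rot: [-0.675, -0.026, 0.736, -0.036]
ft_force: [-0.9, -0.3, -1.1]
grip_width: 0.0559
turn 0.008 shift [10.28  1.33 -1.88] q6 1.61 tcp [0.5705 0.1778 0.1831] F [-0.9 -0.3 -1.1] w 0.056 t 30.0
```

```bash
python3 -m inch '[[[1,0.8,-0.8,0,0.5],[1.5,0.5,-0.7,0,0.5],[1.5,0,-0.3,0,0.5],[1.2,0,0,0,0.5],[0.4,0,0,0,0.5],[0,0,0,0,0.5],[0,0,0,0,0.5]]]'; python3 seat.py 5 0.0792
```

```text
time: 30.55
position: [0.5843, 0.1535, 0.1176]
tool_rot: [-0.673, -0.021, 0.738, -0.033]
ft_force: [0.6, -0.2, -0.9]
grip_width: 0.0563
turn -0.002 shift [ 3.83 -1.14 -0.16] q6 1.58 tcp [0.5843 0.1535 0.1176] F [ 0.6 -0.2 -0.9] w 0.056 t 30.6
```

```bash
python3 -m inch '[[[0.3,-0.6,-0.1,0,0.5],[0.4,-0.4,0,0,0.5],[0.2,0,0,0,0.5],[0,0,0,0,0.5],[0,0,0,0,0.5]]]'; python3 seat.py 5 0.0792
```

```text
time: 30.97
position: [0.5851, 0.1635, 0.109]
tool_rot: [-0.675, -0.021, 0.737, -0.033]
ft_force: [0.4, 0.3, -0.8]
grip_width: 0.0559
turn -0.003 shift [ 3.   -0.13  0.09] q6 1.6 tcp [0.5851 0.1635 0.109 ] F [ 0.4  0.3 -0.8] w 0.056 t 31.0
```

```bash
python3 -m inch '[[[0.5,-0.1,0.1,0,0.5],[0.6,0,0,0,0.5],[0.5,0,0,0,0.5],[0.4,0,0,0,0.5],[0.3,0,0,0,0.5]]]'; python3 seat.py 5 0.0792
```

```text
time: 31.38
position: [0.5826, 0.1649, 0.0857]
tool_rot: [-0.676, -0.022, 0.736, -0.033]
ft_force: [0.2, -0.1, -0.9]
grip_width: 0.056
turn -0.002 shift [0.66 0.05 0.06] q6 1.6 tcp [0.5826 0.1649 0.0857] F [ 0.2 -0.1 -0.9] w 0.056 t 31.4
```

```bash
python3 -m inch '[[[0.15,0.05,0.05,0,0.5],[0.15,0,0,0,0.5],[0.15,0,0,0,0.5],[0.1,0,0,0,0.5],[0.1,0,0,0,0.5]]]'; python3 -m inch '[[[0.1,0,0,0,0.5],[0.1,0,0,0,0.5]]]'; python3 -m inch '[[[0.1,0,0,0,0.5],[0.1,0,0,0,0.5]]]'; python3 seat.py 5 0.0792
```

```text
time: 31.8
position: [0.5819, 0.1645, 0.0781]
tool_rot: [-0.676, -0.022, 0.736, -0.033]
ft_force: [-1.5, 0.7, 6.5]
grip_width: 0.056
time: 31.97
position: [0.5819, 0.1646, 0.078]
tool_rot: [-0.676, -0.022, 0.736, -0.033]
ft_force: [-1.9, 0.5, 5.5]
grip_width: 0.0557
time: 32.13
position: [0.5819, 0.1646, 0.078]
tool_rot: [-0.676, -0.022, 0.735, -0.033]
ft_force: [-1.6, 0.4, 5.2]
grip_width: 0.0559
turn -0.002 shift [-0.12  0.04  0.06] q6 1.6 tcp [0.5819 0.1646 0.078 ] F [-1.6  0.4  5.2] w 0.056 t 32.1
```

```bash
python3 -m inch '[[[0,0,0,0,0.7],[0,0,0,0,0.75],[0,0,0,0,0.75],[-0.5,0,0,0,0.75],[-1.5,0,0,0,0.75],[-3,0,0,0,0.75],[-3.5,0,0,0,0.75],[-3.5,0,0,0,0.75]]]'; python3 -m inch '[[[0,0,0,0,0.75]]]'; python3 look.py;  python3 - <<'E'
from h import *
plan([.4349,-.26,.18],YAW-np.pi/2)
E
```

```text
time: 32.8
position: [0.5856, 0.1653, 0.1924]
tool_rot: [-0.668, -0.021, 0.743, -0.034]
ft_force: [0.4, 0.5, 0.3]
grip_width: 0.0652
time: 32.88
position: [0.5906, 0.1659, 0.1995]
tool_rot: [-0.673, -0.021, 0.738, -0.033]
ft_force: [0.5, -0.4, 0.3]
grip_width: 0.0654
top
 [[ 0.4315 -0.3642  0.031 ]
 [ 0.4353 -0.2596  0.0286]
 [ 0.5066 -0.3101  0.0285]]
scene
 [[ 0.5055 -0.3107  0.0311]
 [ 0.4409 -0.3689  0.0323]
 [ 0.4344 -0.2603  0.0313]]
turn -0.002 shift [ 3.89 41.17 18.23] q6 1.6 tcp [0.5867 0.1654 0.1943] F [ 0.9  0.2 -1.3] w 0.065 t 33.0
```

```bash
python3 -m inch '[[[0,1.5,0.8,0,0.86],[0.2,3,1.4,0,0.86],[0.2,3.3,1.5,0,0.86],[0.2,3.3,1.5,0,0.86],[0.2,3.3,1.5,0,0.86],[0.2,3.3,1.5,0,0.86],[0.2,3.3,1.5,0,0.86],[0.2,3.3,1.5,0,0.86]]]'; python3 -m inch '[[[0.2,3.3,1.5,0,0.86],[0.2,3.3,1.5,0,0.86],[0.2,3.3,1.5,0,0.86],[0.2,2.5,1,0,0.86],[0,1.5,0.6,0,0.86],[0,0.7,0,0,0.86],[0,0,0,0,0.86],[0,0,0,0,0.86]]]';  python3 - <<'E'
from h import *
plan([.4349,-.26,.042],YAW-np.pi/2)
E
```

```text
time: 33.65
position: [0.4833, -0.0866, 0.1834]
tool_rot: [-0.662, -0.029, 0.748, -0.037]
ft_force: [0.4, -0.9, 0.2]
grip_width: 0.0745
time: 34.32
position: [0.4208, -0.2455, 0.1722]
tool_rot: [-0.654, -0.031, 0.756, -0.028]
ft_force: [-0.5, -0.4, -0.8]
grip_width: 0.0747
turn 0.003 shift [12.68  1.69 -3.14] q6 0.85 tcp [ 0.4208 -0.2455  0.1722] F [-0.5 -0.4 -0.8] w 0.075 t 34.3
```

```bash
cat > st.py <<'E'
from h import *
o=robot.get_obs(); print("   tilt",R.from_quat(o["tool_rot"]).as_matrix()[:,0].round(3)[:2],"z",o["position"][2].round(4),"q",o["q"].round(3))
E
python3 st.py; python3 -m inch '[[[-1,0,0,0,0.86],[-1,0,0,0,0.86],[-1,0,0,0,0.86],[-1,0,0,0,0.86],[-1,0,0,0,0.86],[-1,0,0,0,0.86],[-1,0,0,0,0.86],[-1,0,0,0,0.86]]]'>/dev/null; python3 st.py; python3 -m inch '[[[4,0,0,0,0.86],[4,0,0,0,0.86],[0,0,0,0,0.86],[0,0,0,0,0.86]]]' >/dev/null; python3 st.py;  python3 - <<'E'
from h import *
plan([.4349,-.26,.042],YAW-np.pi/2)
E
```

```text
tilt [-0.144 -0.001] z 0.1722 q [-0.7    0.484  1.75  -0.11   1.02   0.85 ]
   tilt [-0.159  0.014] z 0.2476 q [-0.664  0.39   1.653 -0.092  1.235  0.844]
   tilt [-0.15   0.008] z 0.1704 q [-0.664  0.483  1.761 -0.101  1.024  0.856]
turn 0.027 shift [12.51  3.98 -2.64] q6 0.86 tcp [ 0.4244 -0.2235  0.1704] F [0.3 0.8 0.6] w 0.075 t 35.3
```

```bash
python3 -m inch '[[[0,0.8,-0.5,0,0.86],[0,0.8,-0.5,0,0.86],[0,0.8,-0.5,0,0.86],[0,0.8,-0.5,0,0.86],[0,0.8,-0.5,0,0.86],[0,0,0,0,0.86],[0,0,0,0,0.86]]]'>/dev/null; python3 st.py; python3 -m inch '[[[2,0,0,0,0.86],[2.5,0,0,0,0.86],[2.5,0,0,0,0.86],[1.2,0,0,0,0.86],[0,0,0,0,0.86],[0,0,0,0,0.86]]]' >/dev/null; python3 st.py;  python3 - <<'E'
from h import *
plan([.4349,-.26,.042],YAW-np.pi/2)
E
```

```text
tilt [-0.14  -0.001] z 0.172 q [-0.682  0.537  1.637 -0.101  1.079  0.83 ]
   tilt [-0.132 -0.007] z 0.092 q [-0.697  0.649  1.712 -0.117  0.881  0.843]
turn 0.029 shift [ 5.2  -1.14  1.15] q6 0.84 tcp [ 0.454  -0.2701  0.092 ] F [ 0.4 -0.6  0.1] w 0.075 t 36.4
```

```bash
python3 -m inch '[[[0.3,-0.5,0.5,0,0.86],[0.3,-0.5,0.5,0,0.86],[0.3,0,0,0,0.86],[0,0,0,0,0.86],[0,0,0,0,0.86]]]'>/dev/null; python3 st.py;  python3 - <<'E'
from h import *
plan([.4349,-.26,.042],YAW-np.pi/2)
E
```

```text
tilt [-0.128 -0.011] z 0.0874 q [-0.699  0.642  1.756 -0.122  0.838  0.848]
turn 0.029 shift [ 4.59 -0.18  0.12] q6 0.85 tcp [ 0.4421 -0.2612  0.0874] F [ 0.8 -0.8  0.1] w 0.075 t 36.8
```

```bash
python3 -m inch '[[[0.8,-0.2,0.1,0,0.86],[1,0,0,0,0.86],[1,0,0,0,0.86],[1,0,0,0,0.86],[0.5,0,0,0,0.86],[0.2,0,0,0,0.86],[0,0,0,0,0.86]]]'>/dev/null; python3 st.py;  python3 - <<'E'
from h import *
plan([.4349,-.26,.042],YAW-np.pi/2)
E
```

```text
tilt [-0.126 -0.012] z 0.0384 q [-0.706  0.724  1.792 -0.138  0.719  0.864]
turn 0.029 shift [-0.35 -0.03  0.09] q6 0.86 tcp [ 0.4354 -0.2603  0.0384] F [ 0.1 -0.4 -0.1] w 0.075 t 37.4
```

```bash
python3 -m inch '[[[-0.3,0,0.1,0,0.86],[-0.2,0,0,0,0.65],[0,0,0,0,0.5],[0,0,0,0,0.5],[0,0,0,0,0.5],[0,0,0,0,0.5],[0,0,0,0,0.5]]]' 15;  python3 st.py
python3 -m inch '[[[-0.5,0,0,0,0.5],[-1,0,0,0,0.5],[-1.5,0,0,0,0.5],[-2,0,0,0,0.5],[-2,0,0,0,0.5],[-2,0,0,0,0.5],[-2,0,0,0,0.5],[-2,0,0,0,0.5]]]';python3 -m inch '[[[-2,0,0,0,0.5],[-1,0,0,0,0.5],[-0.5,0,0,0,0.5],[0,0,0,0,0.5],[0,0,0,0,0.5]]]'
python3 st.py; python3 seat.py 2 0.2
```

```text
time: 37.98
position: [0.4358, -0.261, 0.0449]
tool_rot: [-0.661, -0.036, 0.749, -0.041]
ft_force: [0.5, 0.2, -0.8]
grip_width: 0.0557
   tilt [-0.124 -0.013] z 0.0449 q [-0.706  0.712  1.791 -0.136  0.73   0.861]
time: 38.65
position: [0.4498, -0.2564, 0.1793]
tool_rot: [-0.658, -0.039, 0.751, -0.038]
ft_force: [0.5, 0.2, -1.7]
grip_width: 0.0553
time: 39.07
position: [0.4568, -0.2567, 0.2242]
tool_rot: [-0.661, -0.037, 0.748, -0.041]
ft_force: [0.0, -0.3, -1.6]
grip_width: 0.0554
   tilt [-0.122 -0.013] z 0.2242 q [-0.676  0.446  1.626 -0.094  1.159  0.826]
turn 0.03 shift [  1.19 -40.96  -9.02] q6 0.83 tcp [ 0.4568 -0.2567  0.2242] F [ 0.  -0.3 -1.6] w 0.055 t 39.1
```

```bash
python3 -m inch '[[[0,-1,-0.2,0.03,0.5],[0,-1.5,-0.3,0,0.5],[0,-1.8,-0.4,0,0.5],[0,-1.8,-0.4,0,0.5],[0,-1.8,-0.4,0,0.5],[0,-1.8,-0.4,0,0.5],[0,-1.8,-0.4,0,0.5],[0,-1.8,-0.4,0,0.5]]]' >/dev/null; python3 st.py; python3 -m inch '[[[0,-1.8,-0.4,0,0.5],[0,-1.8,-0.4,0,0.5],[0,-1.8,-0.4,0,0.5],[0,-1.8,-0.4,0,0.5],[0,-1.8,-0.4,0,0.5],[0,-1.8,-0.4,0,0.5],[0,-1.8,-0.4,0,0.5],[0,-1.8,-0.4,0,0.5]]]'>/dev/null; python3 st.py; python3 -m inch '[[[0,-1.8,-0.4,0,0.5],[0,-1.8,-0.4,0,0.5],[0,-1.8,-0.4,0,0.5],[0,-1.5,-0.4,0,0.5],[0,-1,-0.4,0,0.5],[0,-0.5,-0.2,0,0.5],[0,0,0,0,0.5],[0,0,0,0,0.5]]]'>/dev/null; python3 st.py; python3 seat.py 2 0.0809
```

```text
tilt [-0.135 -0.005] z 0.2138 q [-0.431  0.42   1.714 -0.067  1.129  1.095]
   tilt [-0.156  0.001] z 0.2027 q [-0.122  0.446  1.709 -0.019  1.143  1.372]
   tilt [-0.175  0.001] z 0.1936 q [0.062 0.494 1.649 0.013 1.173 1.528]
turn 0.017 shift [10.67 -0.99 -4.5 ] q6 1.53 tcp [0.487  0.145  0.1936] F [-0.4 -0.2 -0.1] w 0.056 t 41.1
```

```bash
python3 -m inch '[[[0,-0.3,-0.8,0,0.5],[0,-0.3,-0.9,0,0.5],[0,-0.2,-0.9,0,0.5],[0,-0.2,-0.9,0,0.5],[0,0,-0.5,0,0.5],[0,0,0,0,0.5],[0,0,0,0,0.5]]]' >/dev/null; python3 st.py; python3 seat.py 2 0.0809
python3 -m inch '[[[1,0,0,0,0.5],[1,0,0,0,0.5],[1,0,0,0,0.5],[1,0,0,0,0.5],[1,0,0,0,0.5],[0.6,0,0,0,0.5],[0,0,0,0,0.5],[0,0,0,0,0.5]]]' >/dev/null; python3 st.py; python3 seat.py 2 0.0809
```

```text
tilt [-0.174  0.001] z 0.1855 q [0.078 0.56  1.542 0.015 1.214 1.548]
turn 0.013 shift [10.64 -0.16  0.05] q6 1.55 tcp [0.5308 0.157  0.1855] F [-0.1 -0.6 -1.1] w 0.055 t 41.6
   tilt [-0.181 -0.   ] z 0.1236 q [0.078 0.632 1.621 0.016 1.07  1.546]
turn 0.012 shift [ 4.27 -0.22 -0.41] q6 1.55 tcp [0.5157 0.156  0.1236] F [-0.1 -0.4 -1.5] w 0.056 t 42.3
```

```bash
python3 -m inch '[[[0.3,-0.2,-0.3,0,0.5],[0.6,0,0,0,0.5],[0.6,0,0,0,0.5],[0.3,0,0,0,0.5],[0,0,0,0,0.5]]]' >/dev/null; python3 seat.py 2 0.0809
```

```text
turn 0.013 shift [2.41 0.02 0.02] q6 1.55 tcp [0.5162 0.1588 0.1046] F [-0.5  0.7 -1.4] w 0.056 t 42.7
```

```bash
python3 -m inch '[[[0.5,0,0,0,0.5],[0.5,0,0,0,0.5],[0.4,0,0,0,0.5],[0.3,0,0,0,0.5]]]' >/dev/null; python3 seat.py 2 0.0809;  python3 -m inch '[[[0.2,0,0,0,0.5],[0.15,0,0,0,0.5],[0.1,0,0,0,0.5],[0.1,0,0,0,0.5],[0.1,0,0,0,0.5]]]'; python3 seat.py 2 0.0809
```

```text
turn 0.013 shift [0.64 0.01 0.1 ] q6 1.55 tcp [0.5138 0.1588 0.087 ] F [-0.3 -0.6 -1. ] w 0.056 t 43.1
time: 43.48
position: [0.5128, 0.1583, 0.0797]
tool_rot: [-0.641, -0.036, 0.766, -0.03]
ft_force: [-1.1, -0.6, 4.9]
grip_width: 0.0558
turn 0.013 shift [-0.1  -0.04  0.12] q6 1.55 tcp [0.5128 0.1583 0.0797] F [-1.1 -0.6  4.9] w 0.056 t 43.5
```

```bash
python3 -m inch '[[[0.1,0,0,0,0.5],[0.1,0,0,0,0.5]]]'; python3 -m inch '[[[0,0,0,0,0.7],[0,0,0,0,0.75],[0,0,0,0,0.75],[-0.5,0,0,0,0.75],[-1.5,0,0,0,0.75],[-2,0,0,0,0.75],[-2,0,0,0,0.75],[-2,0,0,0,0.75]]]'; python3 -m inch '[[[-2,0,0,0,0.75],[-2,0,0,0,0.75],[-1,0,0,0,0.75],[0,0,0,0,0.75],[0,0,0,0,0.75]]]'; python3 look.py; python3 st.py
for i in 1; do python3 -m inch '[[[0,0,3,0,0.86],[0,0,3,0,0.86],[0,0,0,0,0.86],[0,0,0,0,0.86]]]'>/dev/null; python3 st.py; python3 -m inch '[[[0,0,-1,0,0.86],[0,0,-1,0,0.86],[0,0,-1,0,0.86],[0,0,-1,0,0.86],[0,0,-1,0,0.86],[0,0,-1,0,0.86],[0,0,0,0,0.86],[0,0,0,0,0.86]]]'>/dev/null; python3 st.py; python3 -m inch '[[[0,0,1,0,0.86],[0,0,1,0,0.86],[0,0,1,0,0.86],[0,0,1,0,0.86],[0,0,1,0,0.86],[0,0,1,0,0.86],[0,0,0,0,0.86],[0,0,0,0,0.86]]]'>/dev/null; python3 st.py;python3 -m inch '[[[0,0,-3,0,0.86],[0,0,-3,0,0.86],[0,0,0,0,0.86],[0,0,0,0,0.86]]]'>/dev/null; python3 st.py; done
```

```text
time: 43.65
position: [0.5127, 0.1583, 0.0795]
tool_rot: [-0.641, -0.036, 0.766, -0.03]
ft_force: [0.2, -0.4, 7.2]
grip_width: 0.0555
time: 44.32
position: [0.523, 0.1585, 0.1579]
tool_rot: [-0.637, -0.036, 0.77, -0.03]
ft_force: [0.1, -0.6, -0.2]
grip_width: 0.0649
time: 44.73
position: [0.5357, 0.1591, 0.2149]
tool_rot: [-0.641, -0.036, 0.766, -0.03]
ft_force: [-0.1, -0.4, -0.9]
grip_width: 0.0648
top
 [[ 0.4317 -0.364   0.0311]
 [ 0.507  -0.31    0.0286]]
scene
 [[ 0.5054 -0.3107  0.0309]
 [ 0.4409 -0.3689  0.0323]]
   tilt [-0.179  0.001] z 0.214 q [0.08  0.534 1.499 0.016 1.288 1.552]
   tilt [-0.189  0.   ] z 0.22 q [0.078 0.449 1.645 0.016 1.236 1.549]
   tilt [-0.187  0.001] z 0.2025 q [0.079 0.561 1.484 0.016 1.284 1.552]
   tilt [-0.192 -0.   ] z 0.215 q [0.078 0.46  1.643 0.016 1.231 1.549]
   tilt [-0.193 -0.   ] z 0.2044 q [0.08  0.546 1.509 0.016 1.28  1.552]
```

```bash
python3 - <<'E'
from h import *
plan([.5062,-.3103,.2],YAW-np.pi/2)
E
python3 -m inch '[[[0,2,0,0,0.86],[0,3.5,-0.3,0,0.86],[0,3.5,-0.3,0,0.86],[0,3.5,-0.3,0,0.86],[0,3.5,0,0,0.86],[0,3.5,0,0,0.86],[0,3.5,0,0,0.86],[0,3.5,0.3,0,0.86]]]' ; python3 st.py; python3 -m inch '[[[0,3.5,0.3,0,0.86],[0,3.5,0.3,0,0.86],[0,3.5,0.3,0,0.86],[0,3.5,0.3,0,0.86],[0,2.5,0,0,0.86],[0,1,0,0,0.86],[0,0,0,0,0.86],[0,0,0,0,0.86]]]'; python3 st.py;  python3 - <<'E'
from h import *
plan([.5062,-.3103,.042],YAW-np.pi/2)
E
```

```text
turn 0.012 shift [ 0.92 46.55  6.19] q6 1.55 tcp [0.5312 0.1587 0.2044] F [-1.2 -0.  -0.4] w 0.075 t 46.8
time: 47.5
position: [0.5585, -0.1053, 0.1985]
tool_rot: [-0.634, -0.042, 0.772, -0.034]
ft_force: [1.1, 0.8, 0.1]
grip_width: 0.0746
   tilt [-0.195  0.001] z 0.1985 q [-0.349  0.573  1.473 -0.068  1.281  1.139]
time: 48.17
position: [0.5589, -0.2941, 0.1977]
tool_rot: [-0.633, -0.039, 0.773, -0.03]
ft_force: [-0.4, -0.2, -0.7]
grip_width: 0.075
   tilt [-0.197  0.003] z 0.1977 q [-0.609  0.651  1.312 -0.113  1.344  0.897]
turn 0.017 shift [16.29  1.49  2.23] q6 0.9 tcp [ 0.5589 -0.2941  0.1977] F [-0.4 -0.2 -0.7] w 0.075 t 48.2
```

```bash
python3 -m inch '[[[1.5,0.7,1,0,0.86],[2.5,0.5,1,0,0.86],[2.5,0.2,0.2,0,0.86],[2.5,0,0,0,0.86],[2,0,0,0,0.86],[1,0,0,0,0.86],[0,0,0,0,0.86],[0,0,0,0,0.86]]]'>/dev/null; python3 st.py;  python3 - <<'E'
from h import *
plan([.5062,-.3103,.042],YAW-np.pi/2)
E
```

```text
tilt [-0.196  0.006] z 0.0841 q [-0.648  0.746  1.496 -0.13   1.064  0.881]
turn 0.032 shift [4.3  1.71 0.25] q6 0.88 tcp [ 0.5156 -0.2933  0.0841] F [ 0.8 -0.1  0.5] w 0.075 t 48.8
```

```bash
python3 -m inch '[[[0.2,0.7,0.1,0.03,0.86],[0.2,0.6,0.1,0,0.86],[0.2,0.4,0,0,0.86],[0,0,0,0,0.86],[0,0,0,0,0.86]]]'>/dev/null; python3 st.py;  python3 - <<'E'
from h import *
plan([.5062,-.3103,.042],YAW-np.pi/2)
E
```

```text
tilt [-0.188 -0.001] z 0.0824 q [-0.67   0.757  1.473 -0.135  1.064  0.892]
turn 0.002 shift [ 4.19 -0.25  0.38] q6 0.89 tcp [ 0.518  -0.3125  0.0824] F [ 0.3 -0.6  1. ] w 0.075 t 49.2
```

```bash
python3 -m inch '[[[0.8,-0.2,0.3,0,0.86],[1,0,0.1,0,0.86],[1,0,0,0,0.86],[0.7,0,0,0,0.86],[0.3,0,0,0,0.86],[0,0,0,0,0.86],[0,0,0,0,0.86]]]'>/dev/null; python3 st.py;  python3 - <<'E'
from h import *
plan([.5062,-.3103,.042],YAW-np.pi/2)
E
```

```text
tilt [-0.189  0.001] z 0.0416 q [-0.681  0.805  1.52  -0.144  0.971  0.898]
turn 0.001 shift [-0.07 -0.05 -0.13] q6 0.9 tcp [ 0.5048 -0.3109  0.0416] F [0.7 0.3 0.6] w 0.075 t 49.8
```

```bash
python3 -m inch '[[[-0.2,0,0,0,0.8],[0,0,0,0,0.65],[0,0,0,0,0.5],[0,0,0,0,0.5],[0,0,0,0,0.5],[0,0,0,0,0.5],[0,0,0,0,0.5]]]' 15;  python3 st.py
python3 -m inch '[[[-0.5,0,0,0,0.5],[-1.5,0,0,0,0.5],[-2,0,0,0,0.5],[-2.5,0,0,0,0.5],[-2.5,0,0,0,0.5],[-2.5,0,0,0,0.5],[-2.5,0,0,0,0.5],[-2,0,0,0,0.5]]]';python3 -m inch '[[[-1,0,0,0,0.5],[0,0,0,0,0.5],[0,0,0,0,0.5]]]'
python3 st.py; python3 seat.py 1 0.2
```

```text
time: 50.42
position: [0.5064, -0.3112, 0.0447]
tool_rot: [-0.637, -0.032, 0.77, -0.027]
ft_force: [-0.2, 0.2, -0.9]
grip_width: 0.056
   tilt [-0.187 -0.001] z 0.0447 q [-0.68   0.801  1.517 -0.143  0.976  0.898]
time: 51.08
position: [0.5336, -0.3083, 0.2041]
tool_rot: [-0.632, -0.035, 0.774, -0.023]
ft_force: [-0.3, -0.8, -1.1]
grip_width: 0.0563
time: 51.33
position: [0.5389, -0.3098, 0.2213]
tool_rot: [-0.636, -0.033, 0.77, -0.026]
ft_force: [-1.1, 0.5, -1.1]
grip_width: 0.0566
   tilt [-0.189  0.002] z 0.2213 q [-0.647  0.608  1.327 -0.115  1.361  0.873]
turn 0.001 shift [  2.53 -36.86  -1.54] q6 0.87 tcp [ 0.5389 -0.3098  0.2213] F [-1.1  0.5 -1.1] w 0.057 t 51.3
```

```bash
python3 -m inch '[[[0,-1.2,0,0,0.5],[0,-2.2,-0.2,0,0.5],[0,-2.7,-0.2,0,0.5],[0,-2.7,-0.2,0,0.5],[0,-2.7,-0.2,0,0.5],[0,-2.7,-0.2,0,0.5],[0,-2.7,-0.2,0,0.5],[0,-2.7,-0.2,0,0.5]]]' >/dev/null; python3 st.py; python3 -m inch '[[[0,-2.7,-0.2,0,0.5],[0,-2.7,-0.2,0,0.5],[0,-2.7,-0.2,0,0.5],[0,-2.7,-0.2,0,0.5],[0,-2.2,-0.2,0,0.5],[0,-1.2,0,0,0.5],[0,0,0,0,0.5],[0,0,0,0,0.5]]]'>/dev/null; python3 st.py; python3 seat.py 1 0.0807
```

```text
tilt [-0.206  0.012] z 0.2129 q [-0.367  0.523  1.528 -0.065  1.289  1.155]
   tilt [-0.233  0.019] z 0.2062 q [-0.103  0.516  1.574 -0.005  1.288  1.389]
turn -0.004 shift [12.05  0.34 -3.55] q6 1.39 tcp [0.5132 0.0569 0.2062] F [-1.1  0.2 -0.1] w 0.057 t 52.7
```

```bash
python3 -m inch '[[[0,0.2,-0.8,0,0.5],[0.5,0.1,-0.9,0,0.5],[1.5,0,-0.9,0,0.5],[1.5,0,-0.7,0,0.5],[1.5,0,-0.3,0,0.5],[0.8,0,0,0,0.5],[0,0,0,0,0.5],[0,0,0,0,0.5]]]' >/dev/null; python3 st.py; python3 seat.py 1 0.0807
```

```text
tilt [-0.229  0.018] z 0.1353 q [-0.113  0.642  1.56  -0.009  1.171  1.394]
turn -0.015 shift [ 5.85 -1.09  0.85] q6 1.39 tcp [0.5422 0.0477 0.1353] F [ 0.1  0.1 -1.3] w 0.057 t 53.3
```

```bash
python3 -m inch '[[[0.5,-0.5,0.5,0,0.5],[1,-0.5,0.3,0,0.5],[1,-0.1,0,0,0.5],[0.4,0,0,0,0.5],[0,0,0,0,0.5],[0,0,0,0,0.5]]]' >/dev/null; python3 st.py; python3 seat.py 1 0.0807
```

```text
tilt [-0.224  0.018] z 0.1101 q [-0.099  0.662  1.614 -0.005  1.091  1.409]
turn -0.018 shift [ 3.05 -0.06  0.14] q6 1.41 tcp [0.5279 0.0579 0.1101] F [-0.6  0.5 -0.2] w 0.057 t 53.8
```

```bash
python3 -m inch '[[[0,-0.05,0.4,0,0.5],[0,0,0.3,0,0.5],[0.5,0,0,0,0.5],[0.5,0,-0.15,0,0.5],[0,0,0,0,0.5]]]' >/dev/null; python3 seat.py 1 0.0807
```

```text
turn -0.017 shift [ 2.18 -0.03 -0.35] q6 1.41 tcp [0.5211 0.058  0.1027] F [-0.2 -0.2 -0.6] w 0.056 t 54.2
```

```bash
python3 -m inch '[[[0.5,0,-0.1,0,0.5],[0.5,0,-0.1,0,0.5],[0.4,0,-0.1,0,0.5],[0.2,0,-0.05,0,0.5]]]' >/dev/null; python3 seat.py 1 0.0807; python3 -m inch '[[[0.2,0,-0.04,0,0.5],[0.15,0,-0.03,0,0.5],[0.1,0,-0.02,0,0.5],[0.1,0,-0.02,0,0.5]]]'; python3 seat.py 1 0.0807
```

```text
turn -0.018 shift [ 0.43 -0.06  0.09] q6 1.41 tcp [0.5216 0.0583 0.0847] F [ 0.3 -0.4 -1.6] w 0.057 t 54.6
time: 54.92
position: [0.5202, 0.0585, 0.0789]
tool_rot: [-0.623, -0.032, 0.781, -0.015]
ft_force: [-1.5, -0.4, 11.9]
grip_width: 0.0563
turn -0.017 shift [-0.16 -0.05  0.08] q6 1.41 tcp [0.5202 0.0585 0.0789] F [-1.5 -0.4 11.9] w 0.056 t 54.9
```

```bash
python3 -m inch '[[[0,0,0,0,0.7],[0,0,0,0,0.75],[0,0,0,0,0.75],[-0.5,0,0.1,0,0.75],[-1.5,0,0.3,0,0.75],[-2.5,0,0.5,0,0.75],[-2.5,0,0.5,0,0.75],[-2.5,0,0.5,0,0.75]]]'; python3 -m inch '[[[-3,0,0,0,0.75],[-3,3,0,0,0.75],[-2,3,0,0,0.75],[0,3,0,0,0.75],[0,3,0,0,0.75],[0,2,0,0,0.75],[0,0,0,0,0.75],[0,0,0,0,0.75]]]'; python3 st.py; python3 - <<'E'
from h import *
c=cam("top"); im=camera("top")[:,:,::-1].copy(); a=cv2.resize(im[110:260,205:355],None,fx=2.6,fy=2.6,interpolation=cv2.INTER_CUBIC)
c=cam("scene"); im=camera("scene")[:,:,::-1].copy(); b=cv2.resize(im[100:250,300:450],None,fx=2.6,fy=2.6,interpolation=cv2.INTER_CUBIC)
cv2.imwrite("pics/p1.png",np.hstack([a,b]))
E
python3 look.py
```

```text
time: 55.58
position: [0.5201, 0.0558, 0.1751]
tool_rot: [-0.619, -0.032, 0.784, -0.014]
ft_force: [-0.1, 0.4, -0.7]
grip_width: 0.0653
time: 56.25
position: [0.552, -0.0902, 0.262]
tool_rot: [-0.626, -0.032, 0.779, -0.017]
ft_force: [0.2, -0.3, -0.1]
grip_width: 0.065
   tilt [-0.215  0.013] z 0.262 q [-0.331  0.501  1.416 -0.058  1.434  1.184]
top
 [[ 0.4322 -0.3634  0.0313]]
scene
 [[ 0.4409 -0.3689  0.0323]]
```

View pics/p1.png

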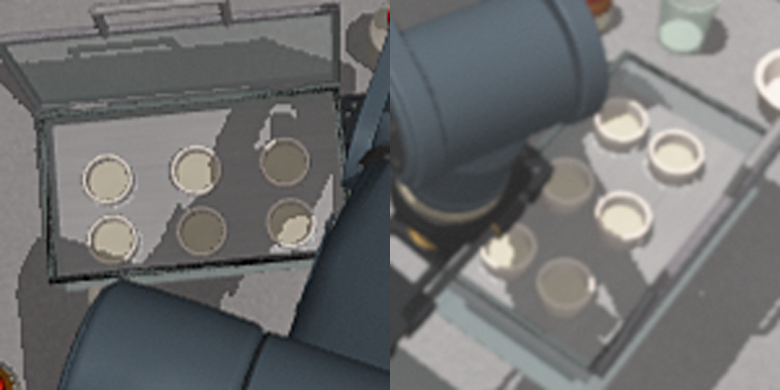

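All six seats hold a crucible, with rims level in both views; the dish is alone on the tile. Next I check rim centres and go to the handle.

```bash
python3 - <<'E'
from h import *
c=cam("top")
for n,p in {6:(108,178),5:(195,170),4:(285,161),3:(112,239),2:(202,230),1:(291,222)}.items():
    print(n,((ray(c,np.array(p)/2.6+[205,110],.088)-SEAT[n])*1000)[:2].round(1))
E
python3 -m inch '[[[-2.5,0,0,-0.12,0.75],[-2.5,0,0,-0.12,0.75],[-2.5,0,0,-0.12,0.75],[-2.5,0,0,-0.12,0.75],[-2.5,0,0,-0.12,0.75],[-2.5,0,0,-0.12,0.75],[-1,0,0,-0.12,0.75],[0,0,0,-0.12,0.75]]]' >/dev/null; python3 st.py; python3 -m inch '[[[0,0,0,-0.12,0.55],[0,0,0,-0.12,0.55],[0,0,0,-0.12,0.55],[0,0,0,-0.12,0.55],[0,0,0,-0.1,0.55],[0,0,0,0,0.55]]]';python3 st.py; python3 - <<'E'
from h import *
plan([.694,.167,.40],YAW)
E
```

```text
6 [-1.2 -0.7]
5 [-1.1  1.4]
4 [0. 0.]
3 [-0.3 -0.2]
2 [ 0.8 -0.9]
1 [ 0.7 -0.6]
   tilt [-0.229  0.017] z 0.4207 q [-0.295  0.443  1.087 -0.053  1.838  0.193]
time: 57.62
position: [0.5847, -0.0679, 0.4216]
tool_rot: [0.417, 0.589, -0.517, 0.46]
ft_force: [-0.2, 0.5, 0.5]
grip_width: 0.0483
   tilt [-0.23   0.016] z 0.4216 q [-0.281  0.441  1.089 -0.05   1.839 -0.404]
turn 0.041 shift [ -0.03  12.91 -22.57] q6 -0.4 tcp [ 0.5847 -0.0679  0.4216] F [-0.2  0.5  0.5] w 0.048 t 57.6
```

```bash
python3 -m inch '[[[-0.5,0.8,-1.5,0.04,0.55],[-0.5,1.5,-2.5,0,0.55],[0,1.6,-2.8,0,0.55],[0,1.6,-2.8,0,0.55],[0,1.6,-2.8,0,0.55],[0,1.6,-2.8,0,0.55],[0,1.6,-2.8,0,0.55],[0,1.2,-2.2,0,0.55]]]' >/dev/null; python3 st.py; python3 -m inch '[[[0,0.8,-1.2,0,0.55],[0,0,0,0,0.55],[0,0,0,0,0.55]]]';python3 st.py; python3 - <<'E'
from h import *
plan([.694,.167,.38],YAW)
E
```

```text
tilt [-0.235  0.015] z 0.4101 q [0.05  0.649 0.751 0.029 1.977 0.007]
time: 58.53
position: [0.6919, 0.1759, 0.4044]
tool_rot: [0.427, 0.575, -0.537, 0.445]
ft_force: [-0.2, 0.2, 0.2]
grip_width: 0.0476
   tilt [-0.24   0.014] z 0.4044 q [0.079 0.676 0.716 0.036 1.99  0.034]
turn -0.021 shift [2.31 0.71 0.98] q6 0.03 tcp [0.6919 0.1759 0.4044] F [-0.2  0.2  0.2] w 0.048 t 58.5
```

```bash
python3 - <<'E'
from h import *
plan([.694,.167,.334],YAW)
im,c=shot("wrist","w3"); im=im[:,:,::-1].copy()
b=np.array([.6955,.167,.342])
cv2.line(im,*[tuple(int(v) for v in proj(c,b+s*.06*ey)) for s in (-1,1)],(0,0,255),1); cv2.imwrite("pics/w3o.png",im)
E
```

```text
turn -0.021 shift [6.77 1.81 1.13] q6 0.03 tcp [0.6919 0.1759 0.4044] F [-0.2  0.2  0.2] w 0.048 t 58.5
```

View pics/w3o.png

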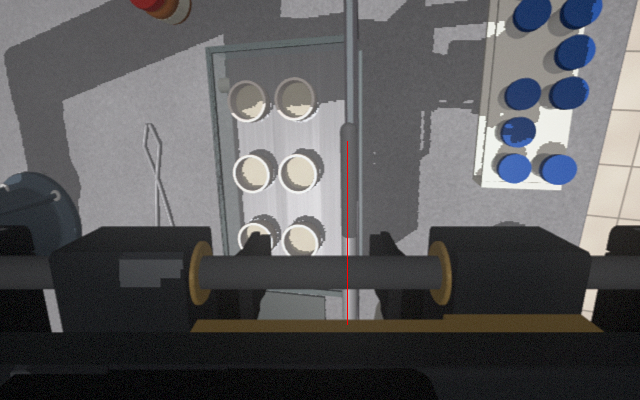

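Bar seen at px x≈347, on the prediction. Descending over it and pinching.

```bash
python3 -m inch '[[[0,0.9,0.6,0,0.55],[0,0.8,0.5,0,0.55],[0.5,0.1,0,0,0.55],[0,0,0,0,0.55],[0,0,0,0,0.55]]]' >/dev/null; python3 - <<'E'
from h import *
plan([.694,.167,.334],YAW)
E
```

```text
turn -0.029 shift [ 6.34  0.02 -0.66] q6 0.02 tcp [0.7095 0.1596 0.3954] F [1.3 0.7 0.4] w 0.048 t 59.0
```

```bash
python3 -m inch '[[[1,0,-0.3,-0.03,0.55],[1.5,0,-0.2,0,0.55],[1.5,0,0,0,0.55],[1,0,0,0,0.55],[0.7,0,0,0,0.55],[0.3,0,0,0,0.55],[0,0,0,0,0.55]]]'; python3 - <<'E'
from h import *
plan([.694,.167,.334],YAW)
E
```

```text
time: 59.58
position: [0.6949, 0.1605, 0.3374]
tool_rot: [0.425, 0.579, -0.532, 0.448]
ft_force: [-0.7, -0.2, 0.6]
grip_width: 0.0477
turn -0.005 shift [ 0.37  0.05 -0.64] q6 -0.01 tcp [0.6949 0.1605 0.3374] F [-0.7 -0.2  0.6] w 0.048 t 59.6
```

```bash
python3 -m inch '[[[0.3,0,0,0,0.35],[0,0,0,0,0.2],[0,0,0,0,0],[0,0,0,0,0],[0,0,0,0,0],[0,0,0,0,0],[0,0,0,0,0]]]' 20; python3 - <<'E'
E
cat > lid.py <<'E'
from h import *
o=robot.get_obs(); X=R.from_quat(o["tool_rot"]).as_matrix(); d=o["position"]-.008*X[:,0]-np.array([.424,.1439,.107]); a=.238-d@ex; b=d[2]
t=np.arctan2(b,a); print("theta",round(t,3),"r",round(np.hypot(a,b),4),"F",o["ft_force"].round(1),"w",round(o["grip_width"],4),"lat",round(d@ey,4),"tilt",X[:2,0].round(3),"t",o["time"])
# next 8 rows of arc, closing, 1.5 cm each, in tool axes
for k in range(8):
    m=t-.063*(k+.5); v=X.T@(1.5*(-np.sin(m)*ex-np.array([0,0,np.cos(m)]))); print(v.round(2),end=" ")
print()
E
python3 lid.py
```

```text
time: 60.17
position: [0.6955, 0.1603, 0.3375]
tool_rot: [0.427, 0.578, -0.531, 0.45]
ft_force: [-2.2, -0.4, -0.0]
grip_width: 0.0093
theta 1.72 r 0.241 F [-2.2 -0.4 -0. ] w 0.0093 lat -0.0057 tilt [-0.231  0.016] t 60.1667
[ 0.17 -1.49  0.01] [ 0.26 -1.48  0.02] [ 0.36 -1.46  0.02] [ 0.45 -1.43  0.02] [ 0.54 -1.4   0.03] [ 0.62 -1.36  0.03] [ 0.71 -1.32  0.03] [ 0.79 -1.27  0.03]
```

```bash
python3 -m inch '[[[0.15,-1,0,0,0],[0.25,-1.5,0,0,0],[0.35,-1.45,0,0,0],[0.45,-1.45,0,0,0],[0.55,-1.4,0,0,0],[0.6,-1.35,0,0,0],[0.7,-1.3,0,0,0]]]'; python3 lid.py
```

```text
time: 60.75
position: [0.6133, 0.1533, 0.335]
tool_rot: [0.443, 0.565, -0.518, 0.465]
ft_force: [2.5, -0.7, 6.0]
grip_width: 0.009
theta 1.373 r 0.2405 F [ 2.5 -0.7  6. ] w 0.009 lat -0.006 tilt [-0.174  0.019] t 60.75
[ 0.59 -1.38  0.03] [ 0.67 -1.34  0.03] [ 0.76 -1.3   0.03] [ 0.84 -1.25  0.04] [ 0.91 -1.19  0.04] [ 0.99 -1.13  0.04] [ 1.05 -1.07  0.04] [ 1.12 -1.    0.04]
```

Tilt is unwinding as hoped.

```bash
python3 -m inch '[[[0.6,-1.4,0,0,0],[0.65,-1.35,0,0,0],[0.75,-1.3,0,0,0],[0.85,-1.25,0,0,0],[0.9,-1.2,0,0,0],[1,-1.15,0,0,0],[1.05,-1.05,0,0,0],[1.1,-1,0,0,0]]]'; python3 lid.py
```

```text
time: 61.42
position: [0.5193, 0.1453, 0.2919]
tool_rot: [0.456, 0.552, -0.506, 0.481]
ft_force: [0.4, -1.8, 5.4]
grip_width: 0.0091
theta 0.936 r 0.2394 F [ 0.4 -1.8  5.4] w 0.0091 lat -0.0064 tilt [-0.12   0.017] t 61.4167
[ 1.06 -1.06  0.04] [ 1.12 -0.99  0.04] [ 1.18 -0.92  0.04] [ 1.24 -0.84  0.04] [ 1.29 -0.76  0.04] [ 1.34 -0.68  0.04] [ 1.38 -0.59  0.04] [ 1.41 -0.51  0.04]
```

```bash
python3 -m inch '[[[1.05,-1.05,0,0,0],[1.1,-1,0,0,0],[1.2,-0.9,0,0,0],[1.25,-0.85,0,0,0],[1.3,-0.75,0,0,0],[1.35,-0.7,0,0,0],[1.4,-0.6,0,0,0],[1.4,-0.5,0,0,0]]]'; python3 lid.py
```

```text
time: 62.08
position: [0.4494, 0.1395, 0.2065]
tool_rot: [0.461, 0.545, -0.5, 0.492]
ft_force: [-1.0, -0.6, 3.5]
grip_width: 0.0091
theta 0.468 r 0.238 F [-1.  -0.6  3.5] w 0.0091 lat -0.0066 tilt [-0.093  0.01 ] t 62.0833
[ 1.41 -0.51  0.03] [ 1.44 -0.42  0.03] [ 1.46 -0.33  0.03] [ 1.48 -0.23  0.03] [ 1.49 -0.14  0.03] [ 1.5  -0.05  0.03] [1.5  0.05 0.03] [1.49 0.14 0.03]
```

```bash
python3 -m inch '[[[1.4,-0.5,0,0,0],[1.45,-0.4,0,0,0],[1.45,-0.35,0,0,0],[1.3,-0.2,0,0,0],[1,-0.1,0,0,0],[0.7,-0.05,0,0,0],[0.5,0,0,0,0]]]'; python3 lid.py
```

```text
time: 62.67
position: [0.4263, 0.1374, 0.1305]
tool_rot: [0.46, 0.543, -0.498, 0.495]
ft_force: [-1.3, -1.9, 1.3]
grip_width: 0.0095
theta 0.133 r 0.2377 F [-1.3 -1.9  1.3] w 0.0095 lat -0.0067 tilt [-0.086  0.007] t 62.6667
[ 1.5  -0.02  0.02] [1.5  0.07 0.02] [1.49 0.16 0.02] [1.48 0.26 0.02] [1.46 0.35 0.02] [1.43 0.44 0.02] [1.4  0.53 0.02] [1.37 0.62 0.02]
```

```bash
python3 -m inch '[[[0.6,0,0,0,0],[0.6,0,0,0,0],[0.5,0.05,0,0,0],[0.4,0.05,0,0,0],[0.3,0.05,0,0,0],[0.2,0,0,0,0]]]'; python3 lid.py|head -1;  python3 -m inch '[[[0.3,0,0,0,0],[0.3,0,0,0,0],[0.3,0,0,0,0]]]'; python3 lid.py|head -1
```

```text
time: 63.17
position: [0.424, 0.1373, 0.1025]
tool_rot: [0.459, 0.544, -0.499, 0.495]
ft_force: [-0.9, -1.4, 1.7]
grip_width: 0.0091
theta 0.014 r 0.2378 F [-0.9 -1.4  1.7] w 0.0091 lat -0.0067 tilt [-0.09   0.005] t 63.1667
time: 63.42
position: [0.4237, 0.1374, 0.0975]
tool_rot: [0.459, 0.544, -0.499, 0.495]
ft_force: [-4.8, -1.6, 24.6]
grip_width: 0.0089
theta -0.006 r 0.2382 F [-4.8 -1.6 24.6] w 0.0089 lat -0.0066 tilt [-0.089  0.005] t 63.4167
```

```bash
python3 -m inch '[[[0,0,0,0,0.2],[0,0,0,0,0.45],[0,0,0,0,0.45],[0,0,0,0,0.45],[0,0,0,0,0.45],[0,0,0,0,0.45]]]'; python3 -m inch '[[[-1,0,0,0,0.45],[-1.5,0,0,0,0.45],[-2,0,0,0,0.45],[-2.5,0,0,0,0.45],[-3,0,0,0,0.45],[-3,0,2,0,0.45],[-2,0,3,0,0.45],[0,0,3,0,0.45]]]'; python3 -m inch '[[[0,0,3.5,0,0.45],[0,0,3.5,0,0.45],[0,0,3.5,0,0.45],[0,0,3.5,0,0.45],[0,0,3.5,0,0.45],[0,0,3.5,0,0.45],[0,0,2,0,0.45],[0,0,0,0,0.45]]]'; python3 look.py; python3 - <<'E'
from h import *
a=cv2.imread("pics/last_top.png");b=cv2.imread("pics/last_scene.png")
cv2.imwrite("pics/f1.png",np.hstack([cv2.resize(a[120:270,50:350],None,fx=1.3,fy=2.6*0.5),cv2.resize(b[80:280,300:500],(390,390))[:195]])) if 0 else cv2.imwrite("pics/f1.png",np.hstack([cv2.resize(a[100:280,140:350],(455,390)),cv2.resize(b[80:260,300:460],(345,390))]))
E
```

```text
time: 63.92
position: [0.4281, 0.1384, 0.0981]
tool_rot: [0.462, 0.542, -0.496, 0.497]
ft_force: [-0.7, 0.0, -0.2]
grip_width: 0.0367
time: 64.58
position: [0.4457, 0.0593, 0.2495]
tool_rot: [0.458, 0.546, -0.496, 0.496]
ft_force: [1.0, 0.4, 0.6]
grip_width: 0.039
time: 65.25
position: [0.4685, -0.1858, 0.2478]
tool_rot: [0.46, 0.541, -0.495, 0.499]
ft_force: [0.4, 0.6, -0.0]
grip_width: 0.0387
top
 [[ 0.4317 -0.3634  0.0309]]
scene
 [[ 0.4409 -0.3689  0.0323]
 [ 0.5275 -0.0316  0.0321]
 [ 0.4773 -0.0736  0.0321]]
```

View pics/f1.png

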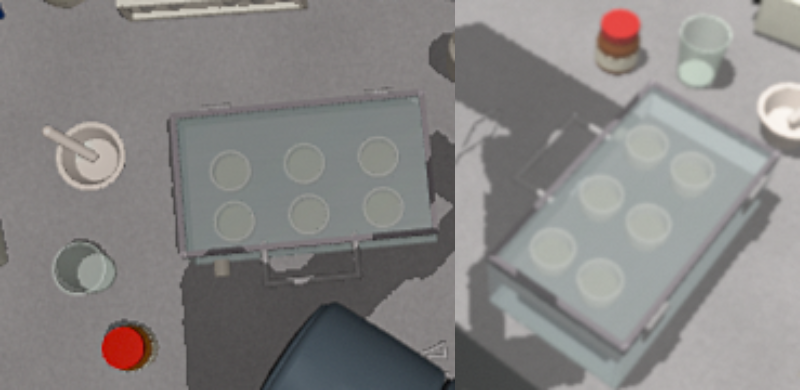

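The lid is shut, with the handle at the same pixels as when closed at the start. All six crucibles are in their seats and the bystanders are in place, so I'm handing in.

```bash
python3 -c "
from rig import robot
print(robot.get_obs()['time']); print(robot.hand_in())"
```

```text
65.35
the job is handed in; nothing more can be done
None
```

The job is done and handed in at 65 s. I folded the lid back to its stop, moved all five crucibles into seats 6, 3, 5, 2 and 1, and folded the lid shut. One crucible was knocked aside during the run; I found it again in the images and placed it too. The crucible already in seat 4 was left alone.

**Last checks:**
- With the lid still open, all six rim centres were within 2 mm of their seats, and the rims looked level in both views.
- Each placing ended on firm contact at about 5–13 N, with the tool within about 3 mm of the expected height.
- I closed the lid onto its seat with about 25 N. After release, the handle was at the same pixels as when shut at the start.
- The dish is where it was, and the mortar, beaker and jar look untouched in the last picture. I didn't recheck the wash bottle closely.

**What didn't go to plan:** the tool gradually tilted to about 13° during the run. The tilt was mostly about the jaw axis, so the grasps held, and it partly unwound as the lid closed. The first placing touched down at 13 N and the last at 12 N, harder than the rest.

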